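# Join the display tray, clamp it and set the glass paperweights in

### The job

Make the two-part display tray on the side table into one row: with the end stop still open push the loose half flush against the fixed half, then slide the end stop up until it presses on it. Put every cut-glass paperweight on the table into a pocket of its own, and leave the tin, saucers, comb and key fob where they are.

Things in the scene. Friction and masses are not known exactly. Their poses are not given: they have to be found in the camera images.
- rack: Fixed half of an oak display tray: a row of four open square pockets along its y axis, 80 mm wide (x), 293 mm long (y), walls 9 mm thick and 20 mm high, each pocket 62 x 62 mm inside, its dark green floor 6 mm above the table. Origin: centre of its underside. A flush steel guide strip (look only) runs from its +y end under the place of the loose half.
- tray: Loose half, pale wood, 0.45 kg: two such pockets in a row along its y, 80 mm wide (x), 151 mm long (y), same walls, pockets and floors. The wall between its pockets (9 mm thick in y, 20 mm high, at its centre) can be pinched from above. Origin: centre of underside; when butted flush it lies at (0, 222, 0) mm in rack's frame, axes parallel.
- stop (a joint): End stop, a dark steel bar 80 mm wide (x), 16 mm thick, 24 mm high, with an orange grip tab. It slides along the rack's +y, in m: about 0.08 (open) at the start, 0.005 where its face just touches a tray butted flush, 0 the end of its travel. Slides stiffly (about 2.5 N) and stays where left.
- stop_grip (a point): Point to grip in the orange tab of the end stop, 45 mm above the table; the tab is 28 mm wide (rack x), 18 mm thick (rack y) and reaches from 22 to 58 mm above the table.
- stop_face (a point): Middle of the end stop's pressing face (the face that looks to the loose tray).
- rack_p0 (a point): Centre of the floor of pocket 0 of the fixed half, 6 mm above the table (14 mm below the rims).
- rack_p1 (a point): Centre of the floor of pocket 1 of the fixed half, 6 mm above the table (14 mm below the rims).
- rack_p2 (a point): Centre of the floor of pocket 2 of the fixed half, 6 mm above the table (14 mm below the rims).
- rack_p3 (a point): Centre of the floor of pocket 3 of the fixed half, 6 mm above the table (14 mm below the rims).
- tray_p0 (a point): Centre of the floor of pocket 0 of the loose half, 6 mm above the table (14 mm below the rims).
- tray_p1 (a point): Centre of the floor of pocket 1 of the loose half, 6 mm above the table (14 mm below the rims).
- glass0: Dark blue solid glass paperweight, a 50 mm cube with its edges and corners cut off flat (flat square faces 33 mm wide on its own +-x, +-y, +-z; 59 mm across the cut edges), 0.26 kg. Origin: its centre, 25 mm above what it rests on (31 mm above the table when it sits flat in a pocket, where it has room to turn). Absent in some runs.
- glass1: Red-amber solid glass paperweight, a 50 mm cube with its edges and corners cut off flat (flat square faces 33 mm wide on its own +-x, +-y, +-z; 59 mm across the cut edges), 0.26 kg. Origin: its centre, 25 mm above what it rests on (31 mm above the table when it sits flat in a pocket, where it has room to turn). Absent in some runs.
- glass2: Dark green solid glass paperweight, a 50 mm cube with its edges and corners cut off flat (flat square faces 33 mm wide on its own +-x, +-y, +-z; 59 mm across the cut edges), 0.26 kg. Origin: its centre, 25 mm above what it rests on (31 mm above the table when it sits flat in a pocket, where it has room to turn). Absent in some runs.
- glass3: Plum solid glass paperweight, a 50 mm cube with its edges and corners cut off flat (flat square faces 33 mm wide on its own +-x, +-y, +-z; 59 mm across the cut edges), 0.26 kg. Origin: its centre, 25 mm above what it rests on (31 mm above the table when it sits flat in a pocket, where it has room to turn). Absent in some runs.
- glass4: Yellow solid glass paperweight, a 50 mm cube with its edges and corners cut off flat (flat square faces 33 mm wide on its own +-x, +-y, +-z; 59 mm across the cut edges), 0.26 kg. Origin: its centre, 25 mm above what it rests on (31 mm above the table when it sits flat in a pocket, where it has room to turn). Absent in some runs.
- glass5: Pale smoke-grey solid glass paperweight, a 50 mm cube with its edges and corners cut off flat (flat square faces 33 mm wide on its own +-x, +-y, +-z; 59 mm across the cut edges), 0.26 kg. Origin: its centre, 25 mm above what it rests on (31 mm above the table when it sits flat in a pocket, where it has room to turn). Absent in some runs.
- tin: Bystander: closed round aluminium tin with a hinged flap lid, 108 mm across, 60 mm high. Origin: centre of underside.
- saucers: Bystander: pair of stacked ceramic saucers, 136 mm across, 26 mm high. Origin: centre of underside.
- comb: Bystander: pale wooden comb, 160 x 42 x 6 mm, long along its x. Origin: centre of underside.
- fob: Bystander: chrome key fob with ring, 34 x 90 x 10 mm, long along its y. Origin: centre of underside of the fob.

How it is judged:
By the outcome, as a careful person would: the job done as asked, in the order asked, and still so for the second after the job is handed in, with the robot touching nothing.
Of glass0, glass1, glass2, glass3, glass4, glass5 only 4 to 6 are there at a start; the rules pass over those that are not, and their reading is None.
At some moment in a run one of glass0, glass1, glass2, glass3, glass4, glass5 may be knocked a few centimetres aside while the robot is not near it.
Once in a run the grip may slacken for a moment while it holds something.
It also fails if it takes over 210 s, if anything falls off the work surface, if the arm or the gripper's body presses on something with over 40 N, if the wrist force passes 120 N, or if a joint passes its speed limit or range.

### The arm

A 6-joint arm with a two-finger parallel gripper is mounted at the origin on the work surface. World frame = base frame: x ahead of the robot, y to its left, z up, the work surface at z = 0. Lengths are in m, angles in rad, forces in N, time in s.
With the tool pointing down it reaches from about 0.375 to 0.975 m from the base axis. Payload 3.8 kg.
Tool frame: the origin (TCP) lies midway between the tips of the shut fingers; the grasp point (between the pads) lies 19 mm behind it; z points along the fingers, y is the direction in which the jaws open and shut (so a half turn about z gives the same grasp; the last joint's range is limited). The gripper opens to 85 mm and grips with 20 to 120 N. Pads are 22 mm wide; open, the fingers measure 114 mm over their backs; the gripper's body (76 mm by 85 mm) begins 54 mm behind the grasp point. The pads swing forward as they close: fully open they stand 13 mm farther back than shut.
Start: joints at [-1.152, 0.264, 1.604, -0, 1.274, -0.037], TCP at [0.297, -0.606, 0.231] pointing down, gripper open.
Joint ranges: [-2.63, 2.63], [-0.94, 2.18], [0.31, 2.57], [-1.31, 4.45], [0, 2.66], [-2.55, 2.55]. Speed limits (rad/s): [2.57, 2.57, 3.14, 3.14, 3.14, 3.14].

### API

Orientations are given as a rotation vector (axis times angle).
In Python, from workcell import readout, read_camera, camera_params, bot gives the robot as it stands.
- The arm moves only by the tool apply_moves, never from a script. Its argument "plan" is a list that holds one entry, the list of rows, each a list of 7 numbers: the shift along the tool's x, y, z each as a share of 1000 mm, from -1 to 1, then the turn, a rotation vector about the tool's x, y, z each as a share of pi rad, from -1 to 1, then the gripper command: -1 is fully open, 1 is shut, values between are in proportion. A call has exactly 8 rows; each row is the pose to reach, as a shift and turn from the pose commanded when the call began, along the tool's axes at that moment, turning the shorter way round; what a row does not reach only later rows make up. A row lasts 1/12 s, in which the tool goes at most 41.7 mm and 7.16 degrees, less where a joint would pass 70% of its speed; a pose out of reach is approached as far as the arm can. A call with a number of a shift or a turn outside -1 to 1 is refused whole. A call with a gripper value outside its range is refused whole. The fingers move at their own pace and stop on an object; "force" is the grip in N (left out, the last holds). Time passes only in rows, so rows that repeat a pose let the fingers close, or fill a call up. It gives the time, the measured TCP pose, the force and the opening at its end, in the units of the state.
- readout.read_state(): the state, without advancing time (a new reading comes with each control period).
- read_camera(name): name is "side" or "top" or "wrist"; returns the picture (480x640x3 uint8, red, green, blue); there is no depth.
- camera_params(name): a dict with "fovy" (degrees; the focal length in pixels is half the picture's height over the tangent of half this angle, whatever the lens; pixels are square), "cx", "cy" (the principal point, pixels), "k1" (the pictures are not rectified: a ray, as slopes to the right and down, at radius r is drawn at 1 + k1 r^2 times it, then the intrinsics apply), "rvec" (rotation vector, rad) and "tvec" (3), from world to camera coordinates, as OpenCV has them; the wrist camera has in their place "hand_eye" (4x4, takes a point from camera to tool coordinates, whose origin is the TCP and whose axes are the flange's). Camera axes: x right, y down, z forward; pixel columns grow to the right and rows downward; lengths in m; the calibration is good to about 2 mm. A picture is of the moment at which its call begins: read the wrist's pose just before it. camera_params takes no time and is no camera call.
- bot.finish_job(): hands the job in, once; it reports no verdict.
The state is a dict: "time": time; "q": joint angles; "joint_vel": joint speeds; "joint_torque": joint torques, N m; "tool_pos": TCP position; "tcp_rot": TCP orientation; "wrist_force": force on the tool from outside, world axes, zero at the start; "torque": the same for the moment, N m; "width": opening from 0.0 (shut) to 1.0 (fully open).
Only numpy, scipy, OpenCV 4.12 (cv2) and the standard library are available. Lean on these libraries where they do the work, as an engineer would, in place of code of your own. Each camera call takes 0.05 s, during which the arm holds its last target.

## Working session

There is one attempt and no reset: what is moved stays moved. The work goes in short steps, Python scripts to look and compute and a tool call to move; the robot and the scene stay as the last step left them, time stands still between calls to the robot, and variables do not carry over. Pictures are saved under pics/ and viewed, and the job is handed in when it is done.

Besides the shell and the picture viewer there is one more tool, called in YAML: its name, and indented under it one key for each argument. apply_moves: Moves the arm, as the interface text tells. Shift numbers are shares of 1000 mm and turn numbers shares of pi rad, none past 1 either way. Its arguments: {"type":"object","properties":{"plan":{"type":"array","items":{"type":"array","items":{"type":"array","items":{"type":"number","minimum":-1,"maximum":1}}}},"force":{"type":"number"}},"required":["plan"]}

```bash
mkdir -p pics; ls
python3 - <<'E'
from workcell import readout, read_camera, camera_params, bot
import cv2
print(readout.read_state())
for n in ["side","top","wrist"]:
    print(n,camera_params(n))
    cv2.imwrite(f"pics/{n}0.png",read_camera(n)[:,:,::-1])
E
```

```text
pics
{'time': 0.0, 'q': array([-1.15190800e+00,  2.64751523e-01,  1.60543133e+00, -4.02535253e-06,
        1.27370158e+00, -3.68900692e-02]), 'joint_vel': array([ 0.00107164, -0.00075018, -0.00137987, -0.00054788,  0.00044727,
       -0.00184741]), 'joint_torque': array([-5.40603232e-04, -5.15105796e+01, -3.67314899e+01, -4.11453058e-06,
        1.28139148e-02,  6.92000441e-06]), 'tool_pos': array([ 0.29680233, -0.60539785,  0.22993218]), 'tcp_rot': array([-3.05817646e+00, -7.09247877e-01,  6.88846498e-04]), 'wrist_force': array([ 0.28735463, -0.45994651,  0.15774701]), 'torque': array([-0.00500865, -0.01890793,  0.0168243 ]), 'width': 1.004067623986211}
side {'fovy': 57.79021652717832, 'cx': 319.60685971922595, 'cy': 234.14924580190117, 'k1': -0.05030286633020705, 'rvec': array([ 0.63327625, -2.68750462,  1.10645566]), 'tvec': array([0.526172  , 0.24309473, 1.12039161])}
top {'fovy': 44.62975808437711, 'cx': 316.85245357728996, 'cy': 240.46020446114366, 'k1': -0.10276132269071306, 'rvec': array([ 2.11553071, -2.13632818,  0.19808591]), 'tvec': array([-0.00235841,  0.61326474,  1.25530306])}
wrist {'fovy': 62.64993055817488, 'cx': 322.25789682468525, 'cy': 246.18148669493277, 'k1': -0.06784805933199485, 'hand_eye': array([[-3.71933743e-04, -9.59020542e-01, -2.83336303e-01,
         7.19122854e-02],
       [ 9.99999007e-01,  2.85210969e-05, -1.40922885e-03,
         9.57775538e-05],
       [ 1.35956047e-03, -2.83336546e-01,  9.59019579e-01,
        -1.42570207e-01],
       [ 0.00000000e+00,  0.00000000e+00,  0.00000000e+00,
         1.00000000e+00]])}
```

View pics/top0.png

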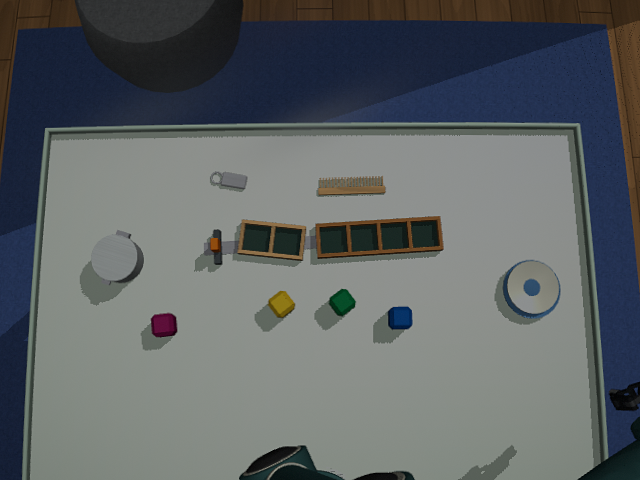

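View pics/side0.png

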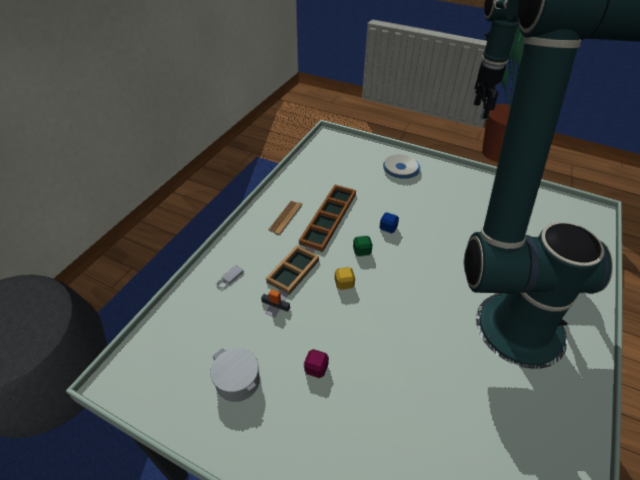

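View pics/wrist0.png

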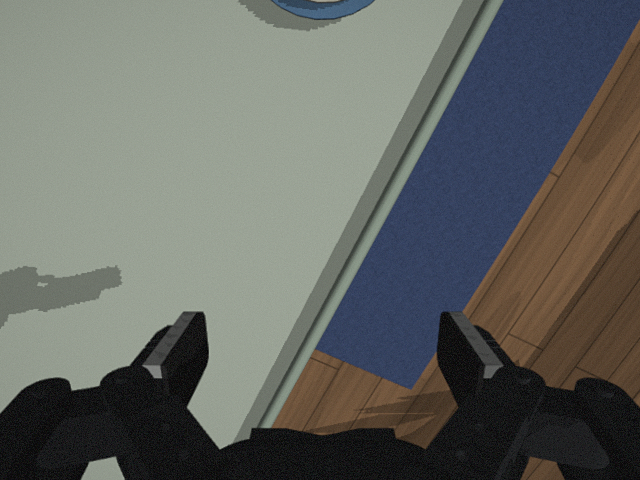

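```bash
cat > h.py <<'E'
from workcell import readout, read_camera, camera_params, bot
import cv2, numpy as np
from scipy.spatial.transform import Rotation as R
def K(n):
    p=camera_params(n); f=240/np.tan(np.radians(p['fovy'])/2)
    return p,np.array([[f,0,p['cx']],[0,f,p['cy']],[0,0,1.]]),np.array([p['k1'],0,0,0,0.])
def pose(n,st=None):
    p,k,d=K(n)
    if n=='wrist':
        st=st or readout.read_state()
        T=np.eye(4);T[:3,:3]=R.from_rotvec(st['tcp_rot']).as_matrix();T[:3,3]=st['tool_pos']
        return T@p['hand_eye'],k,d
    M=np.eye(4);M[:3,:3]=R.from_rotvec(p['rvec']).as_matrix();M[:3,3]=p['tvec']
    return np.linalg.inv(M),k,d
def ray(n,uv,z,st=None):
    """pixels -> world xy at height z"""
    C,k,d=pose(n,st)
    uv=np.array(uv,float).reshape(-1,1,2)
    q=cv2.undistortPoints(uv,k,d).reshape(-1,2)
    D=np.c_[q,np.ones(len(q))]@C[:3,:3].T
    o=C[:3,3]; s=(z-o[2])/D[:,2]
    return o+D*s[:,None]
def proj(n,P,st=None):
    C,k,d=pose(n,st); M=np.linalg.inv(C)
    return cv2.projectPoints(np.array(P,float).reshape(-1,1,3),cv2.Rodrigues(M[:3,:3])[0],M[:3,3],k,d)[0].reshape(-1,2)
def snap(n,name,box=None,sc=1):
    st=readout.read_state(); im=read_camera(n)[:,:,::-1].copy()
    cv2.imwrite(f'pics/{name}_raw.png',im)
    if box: x0,y0,x1,y1=box; im=im[y0:y1,x0:x1]
    if sc!=1: im=cv2.resize(im,None,fx=sc,fy=sc,interpolation=cv2.INTER_CUBIC)
    cv2.imwrite(f'pics/{name}.png',im)
    import pickle; pickle.dump(st,open(f'pics/{name}.pkl','wb'))
    return st,im
def load(name):
    import pickle; return pickle.load(open(f'pics/{name}.pkl','rb'))
def rel(target,yaw,st=None,cmd=None):
    """shift in tool axes (shares) and turn about tool z (share of pi); tool down"""
    st=st or readout.read_state()
    Rm=R.from_rotvec(st['tcp_rot']); 
    s=Rm.inv().apply(np.array(target)-st['tool_pos'])
    Rt=R.from_euler('z',yaw)*R.from_rotvec([np.pi,0,0])
    t=(Rm.inv()*Rt).as_rotvec()
    return np.round(s,4),np.round(t/np.pi,4)
E
python3 - <<'E'
from h import *
im=cv2.imread('pics/top0.png')
cv2.imwrite('pics/t1.png',cv2.resize(im[170:350,140:460],None,fx=2.5,fy=2.5,interpolation=cv2.INTER_CUBIC))
im=cv2.imread('pics/side0.png')
cv2.imwrite('pics/s1.png',cv2.resize(im[120:480,200:620],None,fx=1.6,fy=1.6))
print(ray('top',[[281,304],[342,302],[400,317],[164,325]],0.04))
print(ray('top',[[215,243],[119,257],[532,288],[351,186],[230,180]],0.05))
print(ray('top',[[316,222],[441,217],[443,249],[318,258]],0.02))
print(ray('top',[[240,220],[306,226],[304,261],[238,254]],0.02))
E
```

```text
[[ 0.47290992  0.07298613  0.04      ]
 [ 0.47606431 -0.06314207  0.04      ]
 [ 0.44113061 -0.19184943  0.04      ]
 [ 0.4276382   0.3347043   0.04      ]]
[[ 0.61081954  0.22182122  0.05      ]
 [ 0.58059594  0.44102364  0.05      ]
 [ 0.50066923 -0.49254715  0.05      ]
 [ 0.74093555 -0.08808803  0.05      ]
 [ 0.75820955  0.19054665  0.05      ]]
[[ 0.6636014  -0.00691584  0.02      ]
 [ 0.67294451 -0.29904376  0.02      ]
 [ 0.59709634 -0.29996376  0.02      ]
 [ 0.5790496  -0.01069196  0.02      ]]
[[0.67014639 0.16982658 0.02      ]
 [0.6543393  0.01635254 0.02      ]
 [0.57240217 0.02147077 0.02      ]
 [0.59007323 0.17329554 0.02      ]]
```

View pics/t1.png

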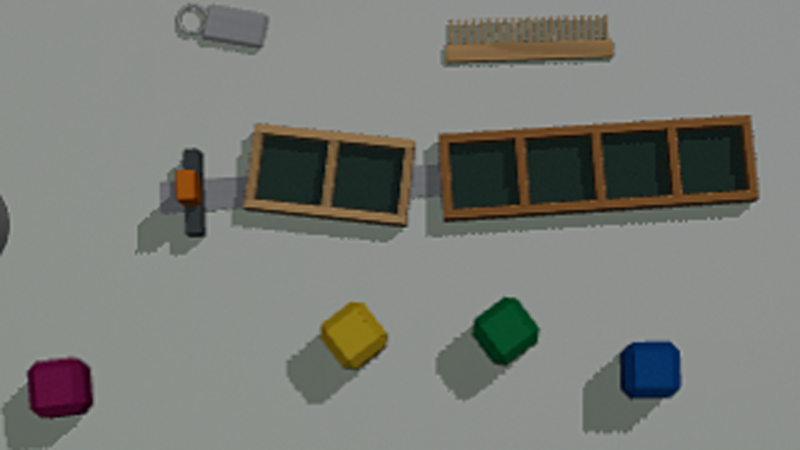

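View pics/s1.png

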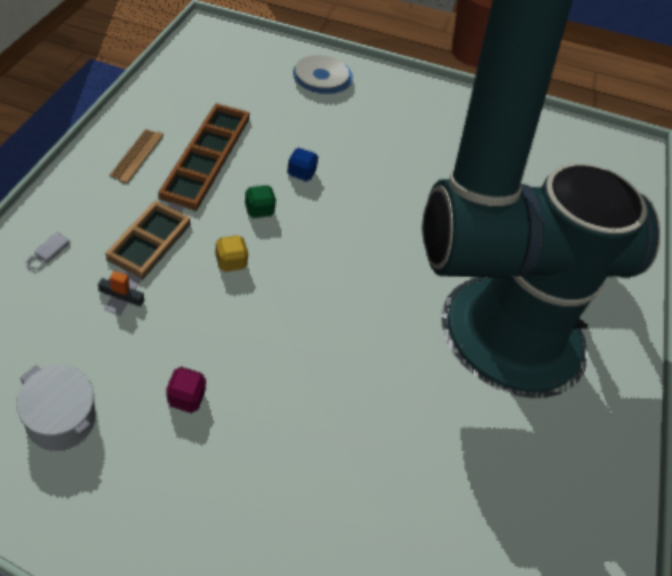

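Run:
```python
from h import *
print(rel([0.56,0.05,0.25],0))
```

```text
(array([ 0.5248, -0.4728, -0.0189]), array([-6.000e-04,  1.000e-04,  1.451e-01]))
```

apply_moves:
  plan:
    - [[0.525,-0.473,-0.019,0,0,0.145,-1],[0.525,-0.473,-0.019,0,0,0.145,-1],[0.525,-0.473,-0.019,0,0,0.145,-1],[0.525,-0.473,-0.019,0,0,0.145,-1],[0.525,-0.473,-0.019,0,0,0.145,-1],[0.525,-0.473,-0.019,0,0,0.145,-1],[0.525,-0.473,-0.019,0,0,0.145,-1],[0.525,-0.473,-0.019,0,0,0.145,-1]]
  force: 40

```text
time: 0.82
tool_pos: [0.4213, -0.2948, 0.2401]
tcp_rot: [-3.141, 0.0, 0.0]
wrist_force: [1.3, -0.6, 0.2]
width: 0.997
```

Run:
```python
from h import *
print(rel([0.56,0.05,0.25],0))
```

```text
(array([ 0.1386, -0.3448, -0.0099]), array([-0.0001,  0.    , -0.0001]))
```

apply_moves:
  plan:
    - [[0.139,-0.345,-0.01,0,0,0,-0.2],[0.139,-0.345,-0.01,0,0,0,-0.2],[0.139,-0.345,-0.01,0,0,0,-0.2],[0.139,-0.345,-0.01,0,0,0,-0.2],[0.139,-0.345,-0.01,0,0,0,-0.2],[0.139,-0.345,-0.01,0,0,0,-0.2],[0.139,-0.345,-0.01,0,0,0,-0.2],[0.139,-0.345,-0.01,0,0,0,-0.2]]

```text
time: 1.48
tool_pos: [0.5458, 0.0144, 0.2492]
tcp_rot: [3.141, 0.001, -0.0]
wrist_force: [0.0, 0.0, 0.2]
width: 0.596
```

apply_moves:
  plan:
    - [[0,-0.03,0,0,0,0,-0.2],[0,-0.03,0,0,0,0,-0.2],[0,-0.03,0,0,0,0,-0.2],[0,-0.03,0,0,0,0,-0.2],[0,-0.03,0,0,0,0,-0.2],[0,-0.03,0,0,0,0,-0.2],[0,-0.03,0,0,0,0,-0.2],[0,-0.03,0,0,0,0,-0.2]]

```text
time: 2.15
tool_pos: [0.5456, 0.0412, 0.2492]
tcp_rot: [3.142, -0.002, 0.0]
wrist_force: [0.0, 0.3, -1.0]
width: 0.6
```

Run:
```python
from h import *
st,_=snap('wrist','w1')
print(st['tool_pos'],st['tcp_rot'],st['width'])
snap('top','t2'); snap('side','s2')
```

```text
[0.54559613 0.04120361 0.24924481] [ 3.14150368e+00 -2.22871878e-03  1.58696768e-04] 0.5996660246168086
```

View pics/w1.png

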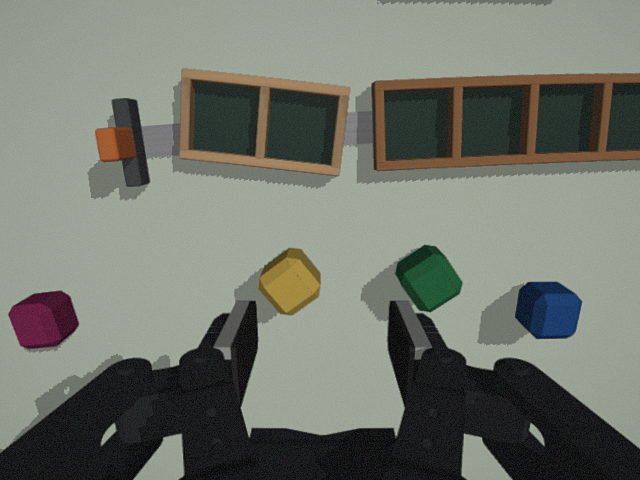

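View pics/s2.png

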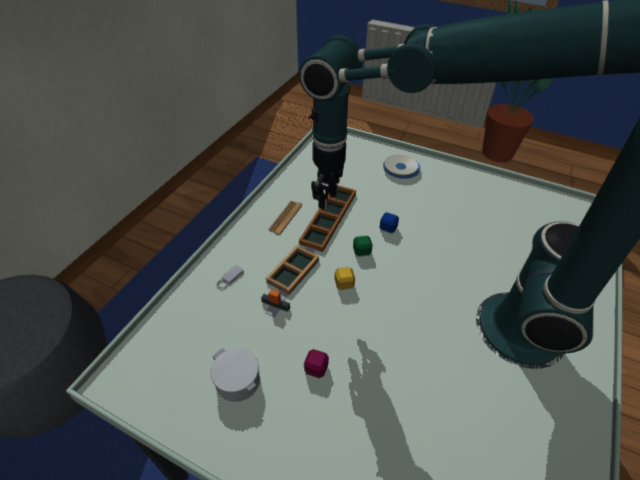

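Run:
```python
from h import *
im=cv2.imread('pics/w1_raw.png')
cv2.imwrite('pics/w1a.png',cv2.resize(im[60:195,80:380],None,fx=2.66,fy=2.66,interpolation=cv2.INTER_CUBIC))
cv2.imwrite('pics/w1b.png',cv2.resize(im[60:190,340:640],None,fx=2.66,fy=2.66,interpolation=cv2.INTER_CUBIC))
```

```text
(no output)
```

View pics/w1a.png

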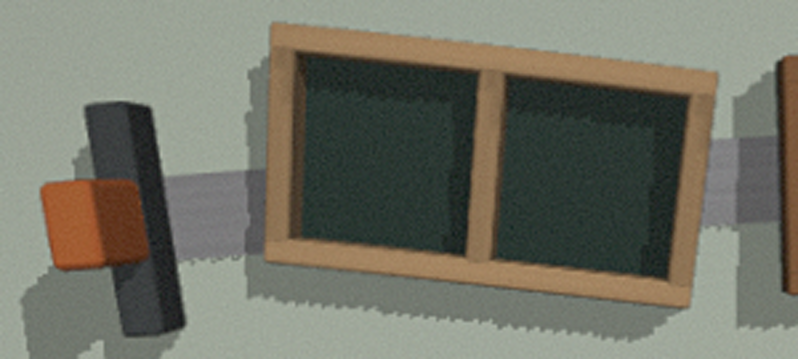

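View pics/w1b.png

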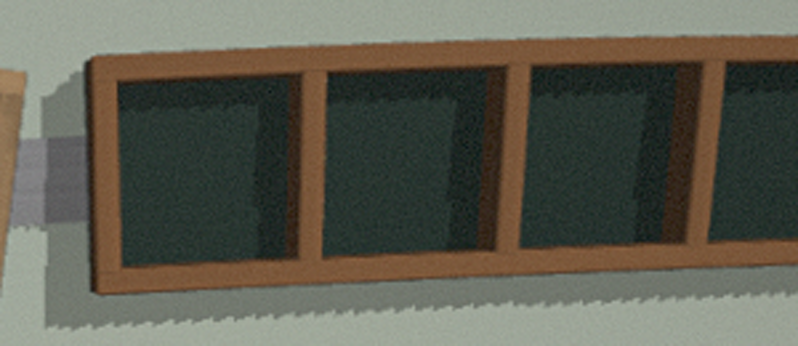

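Run:
```python
from h import *
st=load('w1')
s=2.66
A=lambda p:np.array(p)/s+[80,60]
B=lambda p:np.array(p)/s+[340,60]
t=ray('wrist',A([[273,24],[716,73],[689,306],[266,262]]),0.02,st)
print(t, t.mean(0))
for i in range(4): print(np.linalg.norm(t[i]-t[(i+1)%4]))
d=(t[0]+t[3]-t[1]-t[2])[:2]; print('tray yaw',np.arctan2(-d[0],d[1]))
r=ray('wrist',B([[93,58],[97,292],[798,36],[798,266]]),0.02,st)
print(r,np.linalg.norm(r[0]-r[1]))
# p3 mids of walls
m=(r[0]+r[1])/2
for a,b in((0,2),(1,3)):
  d=r[a]-r[b]; print('rack yaw',np.arctan2(-d[0],d[1]))
w=ray('wrist',B([[313,72],[311,260],[519,64],[508,252],[713,62],[698,243]]),0.02,st); print(w)
th=0.047
u=np.array([-np.sin(th),np.cos(th)])
print('end mid',m,'flush tray',m[:2]+u*(0.222-.1465))
print('stop top tab',ray('wrist',A([[45,184],[94,180],[108,267],[60,268]]),0.058,st))
print('top-cam rack at', ray('top',[[316,222],[318,258]],0.02))
```

```text
[[0.67145688 0.16501783 0.02      ]
 [0.65443474 0.01739252 0.02      ]
 [0.57689182 0.02574231 0.02      ]
 [0.5931038  0.17424093 0.02      ]] [0.62397181 0.0955984  0.02      ]
0.1486034468670848
0.07799116750138171
0.149380945392741
0.07889404994123171
tray yaw -0.11176275219258072
[[ 0.65927637 -0.00540578  0.02      ]
 [ 0.58179487 -0.0091746   0.02      ]
 [ 0.67329789 -0.25212748  0.02      ]
 [ 0.59429988 -0.26713149  0.02      ]] 0.07757310728700614
rack yaw 0.05677025043665987
rack yaw 0.04843921452719543
[[ 0.65566771 -0.07977506  0.02      ]
 [ 0.5932679  -0.08410348  0.02      ]
 [ 0.65991426 -0.15097285  0.02      ]
 [ 0.59691166 -0.154949    0.02      ]
 [ 0.66315671 -0.22129737  0.02      ]
 [ 0.60148268 -0.22600539  0.02      ]]
end mid [ 0.62053562 -0.00729019  0.02      ] flush tray [0.61698842 0.06812643]
stop top tab [[0.62091637 0.2294475  0.058     ]
 [0.62172494 0.21327018 0.058     ]
 [0.59482493 0.21220526 0.058     ]
 [0.5948046  0.22820125 0.058     ]]
top-cam rack at [[ 0.6636014  -0.00691584  0.02      ]
 [ 0.5790496  -0.01069196  0.02      ]]
```

Run:
```python
from h import *
print(rel([0.624,0.0956,0.09],-0.112))
```

```text
(array([ 0.0783, -0.0539,  0.1593]), array([-0.    , -0.0001,  0.0354]))
```

apply_moves:
  plan:
    - [[0.078,-0.054,0.1,0,0,0.0354,-0.2],[0.078,-0.054,0.159,0,0,0.0354,-0.2],[0.078,-0.054,0.159,0,0,0.0354,-0.2],[0.078,-0.054,0.159,0,0,0.0354,-0.2],[0.078,-0.054,0.159,0,0,0.0354,-0.2],[0.078,-0.054,0.159,0,0,0.0354,-0.2],[0.078,-0.054,0.159,0,0,0.0354,-0.2],[0.078,-0.054,0.159,0,0,0.0354,-0.2]]

```text
time: 2.97
tool_pos: [0.6243, 0.0961, 0.0915]
tcp_rot: [-3.137, 0.174, -0.002]
wrist_force: [-0.1, -0.6, -0.7]
width: 0.603
```

Run:
```python
from h import *
print(rel([0.624,0.0956,0.011],-0.112))
snap('wrist','w2')
```

```text
(array([-0.0004,  0.0005,  0.0805]), array([-0.0001, -0.0005,  0.0003]))
```

View pics/w2.png

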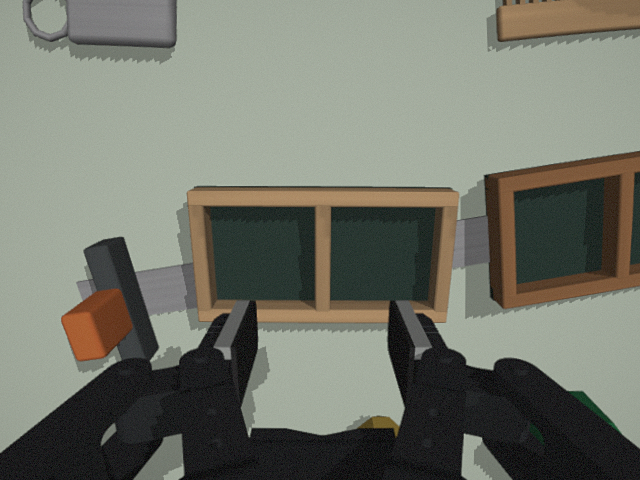

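apply_moves:
  plan:
    - [[0,0,0.04,0,0,0,-0.2],[0,0,0.065,0,0,0,-0.2],[0,0,0.08,0,0,0,-0.2],[0,0,0.08,0,0,0,-0.2],[0,0,0.08,0,0,0,1],[0,0,0.08,0,0,0,1],[0,0,0.08,0,0,0,1],[0,0,0.08,0,0,0,1]]
  force: 60

```text
time: 3.68
tool_pos: [0.6258, 0.0963, 0.0132]
tcp_rot: [-3.136, 0.174, -0.007]
wrist_force: [-0.6, 0.1, 3.5]
width: 0.079
```

apply_moves:
  plan:
    - [[0,0,0,0,0,0,1],[0,0,0,0,0,0,1],[0,0,0,0,0,0,1],[0,0,0,0,0,0,1],[0,0,0,0,0,0,1],[0,0,0,0,0,0,1],[0,0,0,0,0,0,1],[0,0,0,0,0,0,1]]

```text
time: 4.35
tool_pos: [0.6258, 0.0963, 0.0132]
tcp_rot: [-3.136, 0.174, -0.007]
wrist_force: [-0.6, -1.2, 7.3]
width: 0.078
```

Run:
```python
from h import *
print(readout.read_state())
print(rel([0.6167,0.071,0.012],0.054))
snap('wrist','w3')
```

```text
{'time': 4.35, 'q': array([ 1.13544647e-01,  3.95070041e-01,  1.87033752e+00, -3.21843989e-04,
        8.71823385e-01,  1.79549600e+00]), 'joint_vel': array([-2.22845754e-03, -2.97698549e-05, -6.94066016e-05,  6.72675021e-04,
       -1.04090676e-04,  1.20378317e-03]), 'joint_torque': array([ 4.64404738e-01, -4.71491611e+01, -2.73803848e+01,  1.70069556e-01,
       -4.42491649e-01, -3.44585592e-02]), 'tool_pos': array([0.62580274, 0.09633865, 0.01317099]), 'tcp_rot': array([-3.13626246,  0.17416047, -0.00681779]), 'wrist_force': array([-0.63181879, -1.19486857,  7.32593586]), 'torque': array([-0.14304663,  0.25146024, -0.055664  ]), 'width': 0.07844045067960323}
(array([-0.0062,  0.0262,  0.0011]), array([-0.0001, -0.0014, -0.0525]))
```

View pics/w3.png

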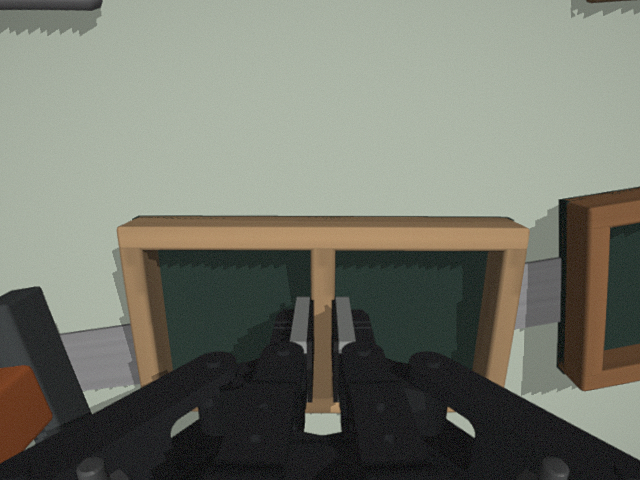

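Run:
```python
from h import *
print(rel([0.618,0.0731,0.0125],0.054))
```

```text
(array([-0.0052,  0.024 ,  0.0007]), array([-0.0001, -0.0014, -0.0525]))
```

apply_moves:
  plan:
    - [[0,0.004,-0.002,0,0,-0.0065,1],[-0.001,0.008,-0.002,0,0,-0.013,1],[-0.002,0.012,-0.002,0,0,-0.02,1],[-0.003,0.016,-0.002,0,0,-0.027,1],[-0.004,0.02,-0.002,0,0,-0.034,1],[-0.005,0.024,-0.002,0,0,-0.041,1],[-0.005,0.024,-0.002,0,0,-0.0525,1],[-0.005,0.024,-0.002,0,0,-0.0525,1]]

```text
time: 5.07
tool_pos: [0.6165, 0.0727, 0.0132]
tcp_rot: [3.14, 0.086, 0.002]
wrist_force: [-0.7, -0.4, 1.1]
width: 0.079
```

Run:
```python
from h import *
print(rel([0.617,0.0681,0.0125],0.054))
snap('wrist','w4');snap('top','t4',(190,190,460,280),2.9)
```

```text
(array([0.0002, 0.0046, 0.0007]), array([ 0.0001, -0.0004,  0.0002]))
```

View pics/w4.png

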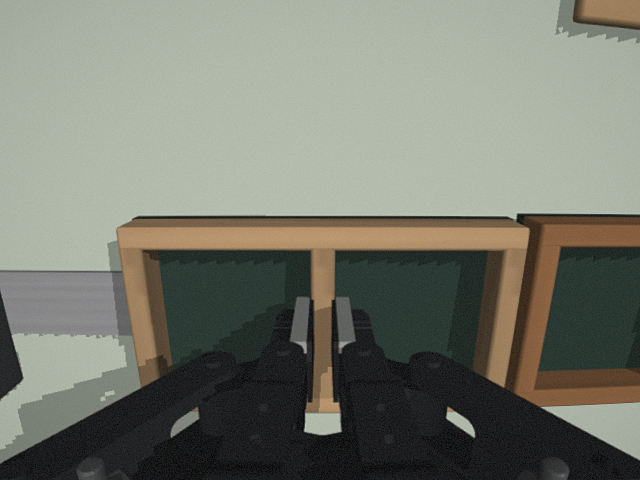

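View pics/t4.png

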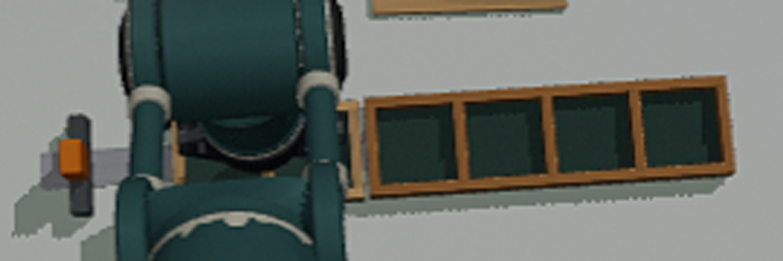

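Run:
```python
from h import *
im=cv2.imread('pics/w4_raw.png')
cv2.imwrite('pics/w4a.png',cv2.resize(im[195:425,440:640],None,fx=2.6,fy=2.6,interpolation=cv2.INTER_CUBIC))
```

```text
(no output)
```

View pics/w4a.png

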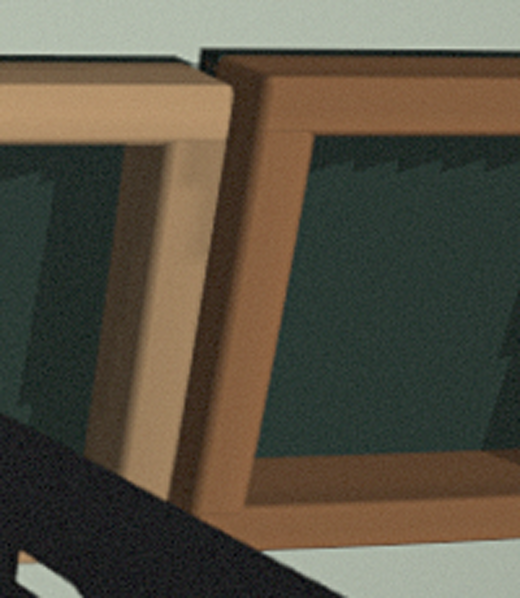

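Run:
```python
from h import *
st=load('w4')
B=lambda p:np.array(p)/2.6+[440,195]
p=np.vstack([B([[232,86],[270,76],[518,70],[228,140],[312,133],[518,133]]),[[120,228],[150,249],[300,249]]])
print(p.round(1)); r=ray('wrist',p,0.02,st); print(r)
f=lambda a,b:np.arctan2(-(a-b)[0],(a-b)[1])
print('tray',f(r[6],r[0]),f(r[7],r[3]),'rack',f(r[1],r[2]),f(r[4],r[5]))
u=np.array([-np.sin(.054),np.cos(.054)]);x=np.array([np.cos(.054),np.sin(.054)])
print(r[:,:2]@x, r[:,:2]@u)
```

```text
[[529.2 228.1]
 [543.8 224.2]
 [639.2 221.9]
 [527.7 248.8]
 [560.  246.2]
 [639.2 246.2]
 [120.  228. ]
 [150.  249. ]
 [300.  249. ]]
[[ 6.59110600e-01  2.23673665e-04  2.00000000e-02]
 [ 6.60846927e-01 -4.98249766e-03  2.00000000e-02]
 [ 6.63977133e-01 -4.21881356e-02  2.00000000e-02]
 [ 6.51316157e-01 -7.86873019e-04  2.00000000e-02]
 [ 6.53013862e-01 -1.29924340e-02  2.00000000e-02]
 [ 6.54755613e-01 -4.48847589e-02  2.00000000e-02]
 [ 6.51077438e-01  1.47848417e-01  2.00000000e-02]
 [ 6.43725437e-01  1.37243639e-01  2.00000000e-02]
 [ 6.46730970e-01  8.24667865e-02  2.00000000e-02]]
tray 0.0543624752079244 0.054937722192949165 rack 0.0839349143269051 0.05455927176969566
[0.65816192 0.65961472 0.66073224 0.6503243  0.65136075 0.65137861
 0.65810833 0.65019467 0.65023931] [-0.03535133 -0.04064363 -0.07796398 -0.03593971 -0.04821911 -0.08015896
  0.11249181  0.1022993   0.04744008]
```

apply_moves:
  plan:
    - [[0.0012,0,0,0,0,0,1],[0.0012,0.001,0,0,0,0,1],[0.0012,0.002,0,0,0,0,1],[0.0012,0.003,0,0,0,0,1],[0.0012,0.004,0,0,0,0,1],[0.0012,0.0045,0,0,0,0,1],[0.0012,0.005,0,0,0,0,1],[0.0012,0.005,0,0,0,0,1]]

```text
time: 5.83
tool_pos: [0.6185, 0.069, 0.0132]
tcp_rot: [-3.139, -0.084, -0.003]
wrist_force: [-0.9, 3.6, 5.9]
width: 0.078
```

Run:
```python
from h import *
st,_=snap('wrist','w5',(440,195,640,425),2.6)
print(st['tool_pos'],st['tcp_rot'],st['wrist_force'])
```

```text
[0.61848129 0.06896935 0.01319855] [-3.13921740e+00 -8.38812069e-02 -3.05524954e-03] [-0.93920591  3.62133046  5.88015025]
```

View pics/w5.png

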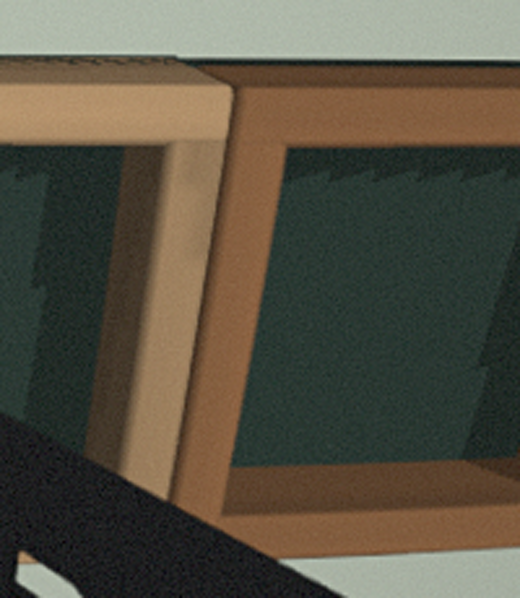

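apply_moves:
  plan:
    - [[-0.0003,0.001,0,0,0,0,1],[-0.0003,0.002,0,0,0,0,1],[-0.0003,0.003,0,0,0,0,1],[-0.0003,0.003,0,0,0,0,1],[-0.0003,0.003,0,0,0,0,1],[-0.0003,0.003,0,0,0,0,1],[-0.0003,0.003,0,0,0,0,1],[-0.0003,0.003,0,0,0,0,1]]

```text
time: 6.55
tool_pos: [0.6183, 0.0686, 0.0132]
tcp_rot: [-3.136, -0.083, -0.004]
wrist_force: [-1.9, 12.9, -0.7]
width: 0.081
```

Run:
```python
from h import *
st,_=snap('wrist','w6',(440,195,640,425),2.6)
print(st['tool_pos'],st['tcp_rot'],st['wrist_force'],st['torque'])
```

```text
[0.61834659 0.06862765 0.01319005] [-3.1356463  -0.08252805 -0.00351928] [-1.86263292 12.89568425 -0.71971474] [2.05284499 0.53223377 0.02251831]
```

View pics/w6.png

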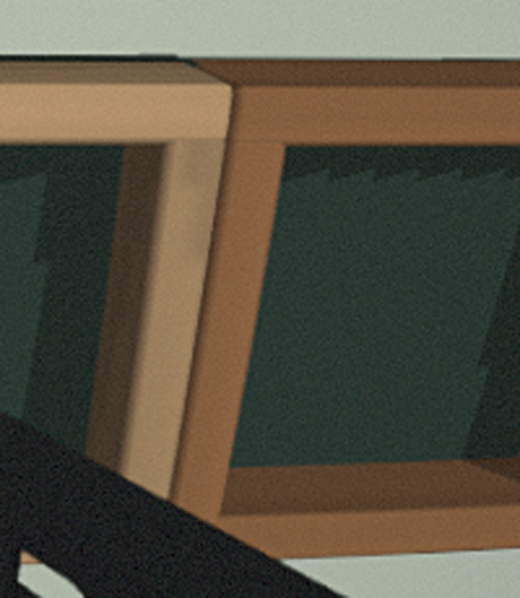

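apply_moves:
  plan:
    - [[0,-0.0015,0,0,0,0,1],[0,-0.0015,0,0,0,0,0.4],[0,-0.0015,0,0,0,0,0.4],[0,-0.0015,0,0,0,0,0.4],[0,-0.0015,0,0,0,0,0.4],[0,-0.0015,-0.06,0,0,0,0.4],[0,-0.0015,-0.12,0,0,0,0],[0,-0.0015,-0.12,0,0,0,0]]

```text
time: 7.27
tool_pos: [0.6168, 0.0659, 0.133]
tcp_rot: [3.14, 0.084, -0.002]
wrist_force: [1.8, 0.3, 0.1]
width: 0.501
```

Run:
```python
from h import *
st,_=snap('wrist','w7')
print(st['tool_pos'],st['tcp_rot'],st['wrist_force'],st['torque'])
```

```text
[0.61680212 0.06589177 0.13300611] [ 3.14006245e+00  8.37425133e-02 -2.34354529e-03] [1.80053642 0.30919392 0.07649904] [ 0.01076802 -0.02190045 -0.00818275]
```

View pics/w7.png

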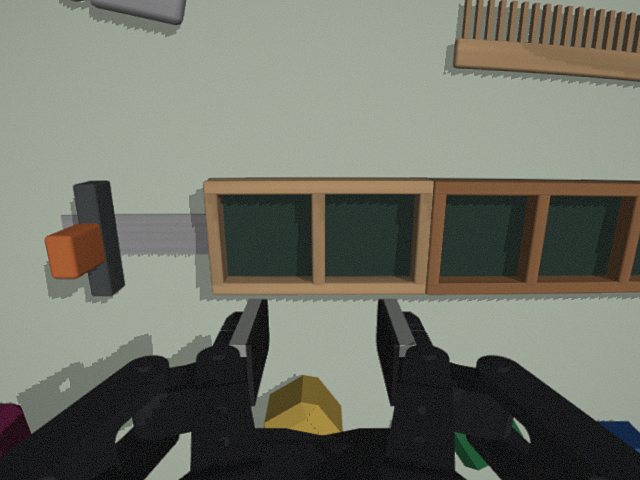

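Run:
```python
from h import *
st=load('w7')
print(rel([0.608,0.2208,0.1],0.054),rel([0.608,0.2208,0.031],0.054))
print(ray('wrist',[[65,230],[101,224],[85,277],[52,277],[47,239]],0.058,st))
```

```text
(array([-0.0068, -0.155 ,  0.0426]), array([ 0.0001, -0.0041, -0.0002])) (array([-0.0077, -0.155 ,  0.1116]), array([ 0.0001, -0.0041, -0.0002]))
[[0.62610369 0.21762994 0.058     ]
 [0.63080534 0.19505052 0.058     ]
 [0.59715055 0.2088833  0.058     ]
 [0.59583983 0.23028138 0.058     ]
 [0.61999327 0.22980031 0.058     ]]
```

apply_moves:
  plan:
    - [[-0.002,-0.04,0.02,0,0,0,0],[-0.004,-0.08,0.04,0,0,0,0],[-0.007,-0.12,0.04,0,0,0,0],[-0.007,-0.155,0.04,0,0,0,0],[-0.007,-0.155,0.045,0,0,0,0],[-0.007,-0.155,0.045,0,0,0,0],[-0.007,-0.155,0.045,0,0,0,0],[-0.007,-0.155,0.045,0,0,0,0]]

```text
time: 7.98
tool_pos: [0.602, 0.2196, 0.0869]
tcp_rot: [3.14, 0.083, -0.001]
wrist_force: [0.6, 0.3, -0.1]
width: 0.501
```

Run:
```python
from h import *
print(rel([0.608,0.2208,0.031],0.054))
st,_=snap('wrist','w8');snap('top','t8')
```

```text
(array([ 0.0061, -0.001 ,  0.0559]), array([ 0.0002,  0.0001, -0.0003]))
```

View pics/w8.png

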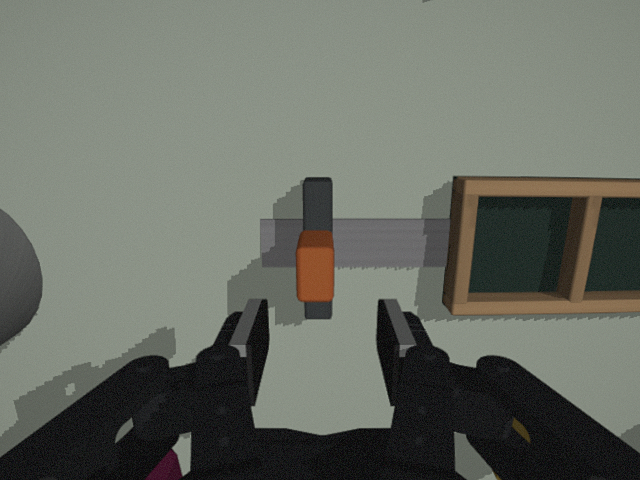

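View pics/t8.png

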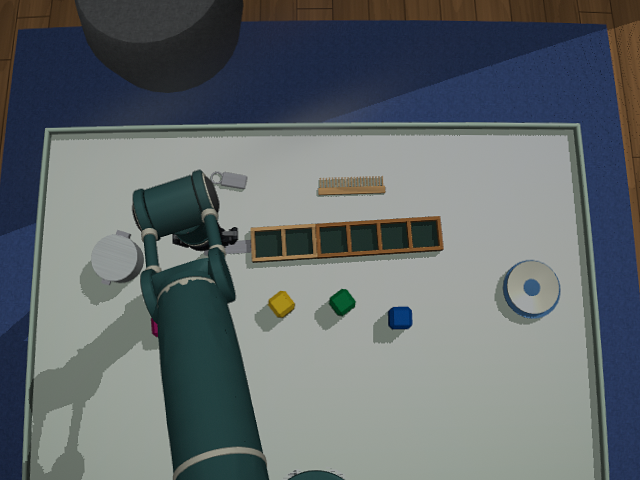

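apply_moves:
  plan:
    - [[0.006,-0.002,0.02,0,0,0,0],[0.006,-0.002,0.04,0,0,0,0],[0.006,-0.002,0.055,0,0,0,0],[0.006,-0.002,0.055,0,0,0,0],[0.006,-0.002,0.055,0,0,0,1],[0.006,-0.002,0.055,0,0,0,1],[0.006,-0.002,0.055,0,0,0,1],[0.006,-0.002,0.055,0,0,0,1]]
  force: 50

```text
time: 8.75
tool_pos: [0.6087, 0.2229, 0.0335]
tcp_rot: [3.14, 0.085, 0.003]
wrist_force: [0.7, -1.8, -0.7]
width: 0.199
```

Run:
```python
from h import *
st,_=snap('wrist','w9')
print(st['tool_pos'],st['tcp_rot'],st['wrist_force'],st['width'])
```

```text
[0.60874124 0.222938   0.03349793] [3.14036849e+00 8.47255232e-02 3.11339408e-03] [ 0.71499142 -1.8339829  -0.72847689] 0.19850026813035537
```

View pics/w9.png

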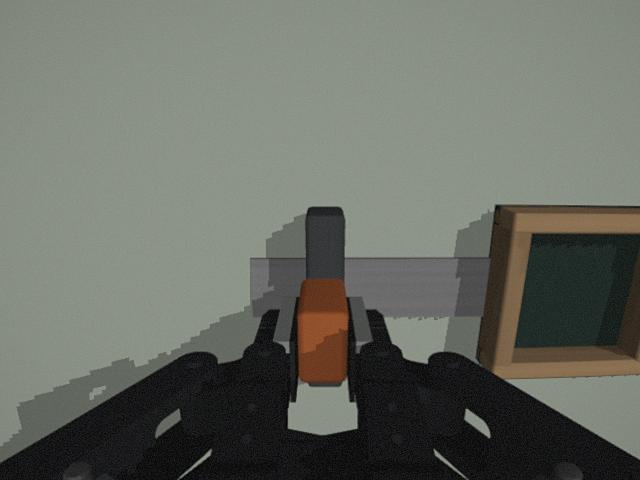

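apply_moves:
  plan:
    - [[0,0.01,0,0,0,0,1],[0,0.02,0,0,0,0,1],[0,0.03,0,0,0,0,1],[0,0.04,0,0,0,0,1],[0,0.05,0,0,0,0,1],[0,0.06,0,0,0,0,1],[0,0.066,0,0,0,0,1],[0,0.068,0,0,0,0,1]]

```text
time: 9.47
tool_pos: [0.6126, 0.1536, 0.0335]
tcp_rot: [-3.14, -0.083, -0.003]
wrist_force: [-0.1, 3.8, 5.6]
width: 0.196
```

Run:
```python
from h import *
st,_=snap('wrist','w10')
print(st['tool_pos'],st['tcp_rot'],st['wrist_force'],st['width'])
```

```text
[0.61255251 0.15362229 0.03345671] [-3.14039007 -0.08292363 -0.00316749] [-0.05618004  3.7681956   5.57802092] 0.19602707059112073
```

View pics/w10.png

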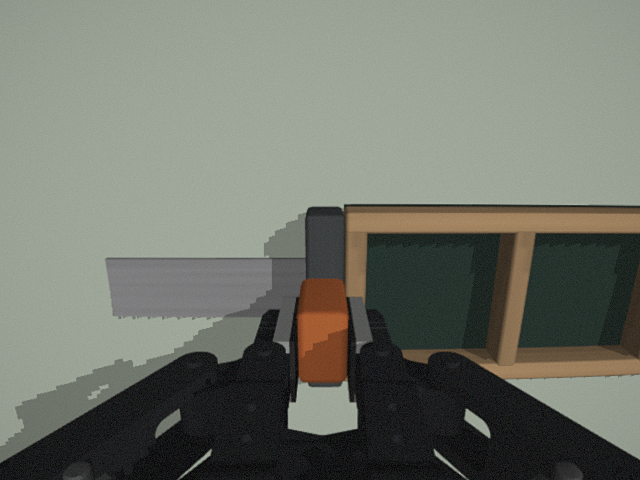

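apply_moves:
  plan:
    - [[0,0.001,0,0,0,0,1],[0,0.002,0,0,0,0,1],[0,0.003,0,0,0,0,1],[0,0.004,0,0,0,0,1],[0,0.005,0,0,0,0,1],[0,0.006,0,0,0,0,1],[0,0.006,0,0,0,0,1],[0,0.006,0,0,0,0,1]]

```text
time: 10.18
tool_pos: [0.6126, 0.1529, 0.0335]
tcp_rot: [-3.134, -0.082, -0.004]
wrist_force: [-1.0, 16.7, 4.6]
width: 0.201
```

Run:
```python
from h import *
st,_=snap('wrist','w11')
print(st['tool_pos'],st['tcp_rot'],st['wrist_force'],st['width'])
```

```text
[0.61260832 0.15292809 0.03349191] [-3.13408225 -0.08230552 -0.00401448] [-0.95576612 16.68990746  4.59971468] 0.20066460773802294
```

View pics/w11.png

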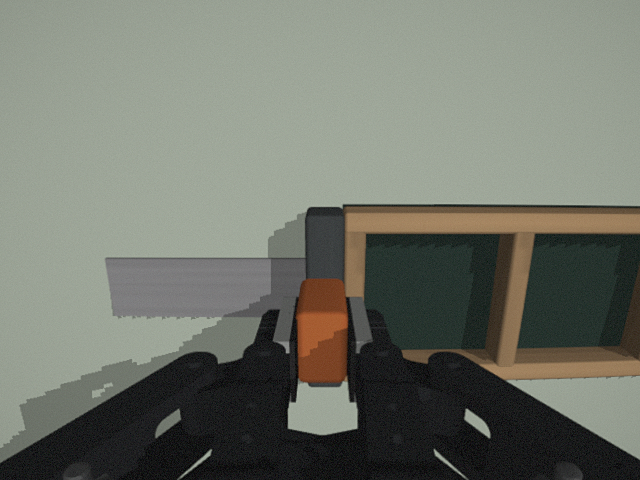

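apply_moves:
  plan:
    - [[0,-0.003,0,0,0,0,1],[0,-0.003,0,0,0,0,0.3],[0,-0.003,0,0,0,0,0.3],[0,-0.003,0,0,0,0,0.3],[0,-0.003,0,0,0,0,0.3],[0,-0.003,-0.04,0,0,0,0.3],[0,-0.003,-0.08,0,0,0,-0.2],[-0.02,0.03,-0.12,0,0,0,-0.6]]

```text
time: 10.9
tool_pos: [0.6006, 0.1291, 0.1447]
tcp_rot: [-3.138, -0.088, -0.006]
wrist_force: [1.6, -0.6, 1.8]
width: 0.619
```

apply_moves:
  plan:
    - [[-0.03,0.03,-0.03,0,0,0,-1],[-0.06,0.06,-0.06,0,0,0,-1],[-0.08,0.09,-0.08,0,0,0,-1],[-0.08,0.09,-0.08,0,0,0,-1],[-0.08,0.09,-0.08,0,0,0,-1],[-0.08,0.09,-0.08,0,0,0,-1],[-0.08,0.09,-0.08,0,0,0,-1],[-0.08,0.09,-0.08,0,0,0,-1]]

```text
time: 11.57
tool_pos: [0.5227, 0.0332, 0.2208]
tcp_rot: [-3.14, -0.085, 0.004]
wrist_force: [0.3, -0.3, -0.5]
width: 1.001
```

Run:
```python
from h import *
st,_=snap('wrist','w12');snap('top','t12',(190,190,460,340),2.9)
print(st['tool_pos'],st['tcp_rot'],st['wrist_force'],st['width'])
```

```text
[0.52266909 0.03317044 0.22075088] [-3.14011987 -0.08540537  0.00350406] [ 0.323066   -0.30673237 -0.52645101] 1.0008662740020335
```

View pics/w12.png

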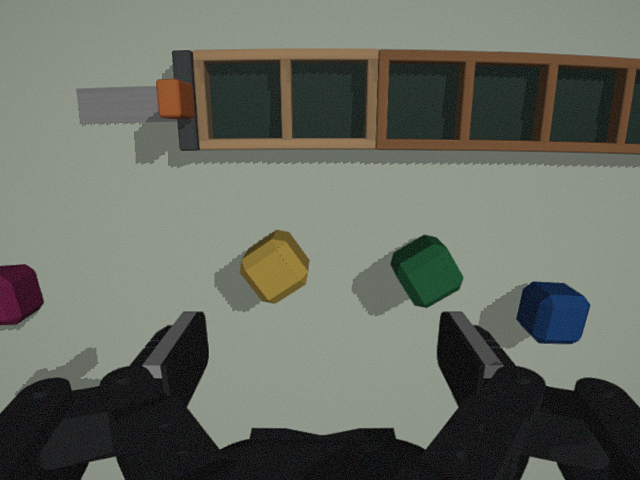

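View pics/t12.png

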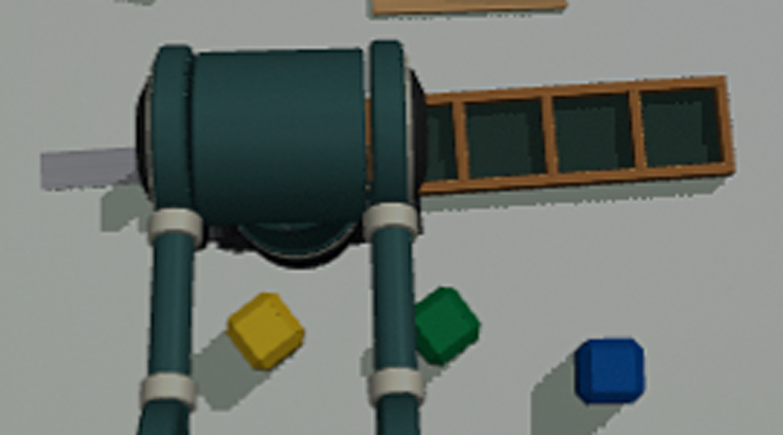

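Run:
```python
from h import *
im=cv2.imread('pics/w12_raw.png')
cv2.imwrite('pics/w12a.png',cv2.resize(im[220:360,225:600],None,fx=2.1333,fy=2.1333,interpolation=cv2.INTER_CUBIC))
```

```text
(no output)
```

View pics/w12a.png

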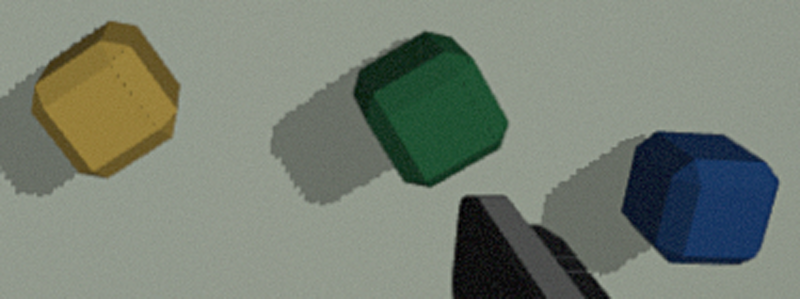

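```bash
cat > fit.py <<'E'
from h import *
from scipy.optimize import minimize
V=[]
for ax in range(3):
    for s in np.array(np.meshgrid([1,-1],[1,-1],[1,-1])).T.reshape(-1,3):
        v=np.array([.0165]*3);v[ax]=.025;V.append(v*s)
V=np.array(V)
HUE={'yellow':(18,32),'green':(55,85),'blue':(100,122),'plum':(155,178),'red':(0,12)}
def mask(im,c):
    h=cv2.cvtColor(im,cv2.COLOR_BGR2HSV); lo,hi=HUE[c]
    m=cv2.inRange(h,(lo,110,25),(hi,255,255))
    return m
def silh(n,p,st,z=.025):
    c,s=np.cos(p[2]),np.sin(p[2]); P=V@np.array([[c,-s,0],[s,c,0],[0,0,1]]).T+[p[0],p[1],z]
    return cv2.convexHull(proj(n,P,st).astype(np.float32))
def fit(n,im,c,x0,st=None,z=.025):
    m=mask(im,c)
    uv=proj(n,[[x0[0],x0[1],z]],st)[0]; r=60 if n=='wrist' else 30
    x1,y1=(uv-r).astype(int); x1=max(x1,0);y1=max(y1,0)
    sub=m[y1:int(uv[1])+r,x1:int(uv[0])+r]
    sub=cv2.morphologyEx(sub,cv2.MORPH_CLOSE,np.ones((5,5)))
    k=4; sb=cv2.resize(sub,None,fx=k,fy=k,interpolation=cv2.INTER_LINEAR)>127
    def cost(q):
        p=q*np.array([.01,.01,.3])+x0
        h=(silh(n,p,st,z)-[x1-.375,y1-.375])*k
        g=np.zeros(sb.shape,np.uint8); cv2.fillConvexPoly(g,np.round(h*16).astype(np.int32),1,shift=4)
        return 1-(sb&(g>0)).sum()/(sb|(g>0)).sum()
    best=None
    for y in (0,.4,.8,1.2):
        q0=np.array([0,0,y/.3])
        rr=minimize(cost,q0,method='Nelder-Mead',options=dict(initial_simplex=q0+np.vstack([np.zeros(3),np.eye(3)*.8]),maxiter=250))
        if best is None or rr.fun<best.fun: best=rr
    p=best.x*np.array([.01,.01,.3])+x0
    p[2]=(p[2]+np.pi/4)%(np.pi/2)-np.pi/4
    return p.round(4),round(best.fun,3)
E
python3 - <<'E'
from fit import *
im=cv2.imread('pics/w12_raw.png');st=load('w12')
t=cv2.imread('pics/top0.png')
for c,x in (('yellow',(.473,.073)),('green',(.476,-.063)),('blue',(.441,-.192)),('plum',(.428,.335))):
    x0=np.array([*x,0.]); print(c,fit('wrist',im,c,x0,st),fit('top',t,c,x0))
    if c=='plum': print(fit('wrist',cv2.imread('pics/w1_raw.png'),c,x0,load('w1')))
E
```

```text
yellow (array([0.4733, 0.0736, 0.678 ]), np.float64(0.038)) (array([0.4739, 0.0735, 0.6672]), np.float64(0.059))
green (array([ 0.4762, -0.0633,  0.5737]), np.float64(0.065)) (array([ 0.4773, -0.0629,  0.6378]), np.float64(0.084))
blue (array([ 4.392e-01, -1.931e-01, -1.000e-04]), np.float64(0.054)) (array([ 0.4404, -0.1928, -0.0305]), np.float64(0.085))Traceback (most recent call last):
  File "<stdin>", line 5, in <module>
  File "fit.py", line 31, in fit
    rr=minimize(cost,q0,method='Nelder-Mead',options=dict(initial_simplex=q0+np.vstack([np.zeros(3),np.eye(3)*.8]),maxiter=250))
    res = _minimize_neldermead(fun, x0, args, callback, bounds=bounds,
                               **options)
    fsim[j] = func(sim[j])
              ~~~~^^^^^^^^
    fx = function(np.copy(x), *(wrapper_args + args))
  File "fit.py", line 25, in cost
    h=(silh(n,p,st,z)-[x1-.375,y1-.375])*k
       ~~~~^^^^^^^^^^
  File "fit.py", line 15, in silh
    return cv2.convexHull(proj(n,P,st).astype(np.float32))
                          ~~~~^^^^^^^^
  File "h.py", line 24, in proj
    C,k,d=pose(n,st); M=np.linalg.inv(C)
          ~~~~^^^^^^
  File "h.py", line 8, in pose
    p,k,d=K(n)
          ~^^^
  File "h.py", line 5, in K
    p=camera_params(n); f=240/np.tan(np.radians(p['fovy'])/2)
ValueError: time passes only in moves, steps and waits
```

```bash
sed -i 's/^def K/import functools\ncamera_params=functools.lru_cache(camera_params)\ndef K/' h.py
python3 - <<'E'
from fit import *
x0=np.array([.428,.335,0])
print(fit('wrist',cv2.imread('pics/w1_raw.png'),'plum',x0,load('w1')),fit('top',cv2.imread('pics/top0.png'),'plum',x0))
p,k,d=K('wrist'); M=np.linalg.inv(p['hand_eye'])
def pj(P): return cv2.projectPoints(np.array(P,float).reshape(-1,1,3),cv2.Rodrigues(M[:3,:3])[0],M[:3,3],k,d)[0].reshape(-1,2).round(0).tolist()
for w in (1.0,.5,.6):
  for z in (0,-.004,-.007,-.01,-.013): print(w,z,pj([[.011,.0425*w,z],[-.011,.0425*w,z]]))
E
```

```text
(array([0.4279, 0.3395, 0.1763]), np.float64(0.055)) (array([0.4284, 0.3394, 0.0719]), np.float64(0.081))
1.0 0 [[431.0, 292.0], [426.0, 342.0]]
1.0 -0.004 [[433.0, 296.0], [429.0, 347.0]]
1.0 -0.007 [[436.0, 299.0], [431.0, 351.0]]
1.0 -0.01 [[438.0, 303.0], [433.0, 355.0]]
1.0 -0.013 [[440.0, 306.0], [435.0, 359.0]]
0.5 0 [[377.0, 292.0], [375.0, 342.0]]
0.5 -0.004 [[378.0, 296.0], [376.0, 347.0]]
0.5 -0.007 [[379.0, 300.0], [377.0, 351.0]]
0.5 -0.01 [[380.0, 303.0], [378.0, 355.0]]
0.5 -0.013 [[381.0, 306.0], [379.0, 360.0]]
0.6 0 [[388.0, 292.0], [385.0, 342.0]]
0.6 -0.004 [[389.0, 296.0], [386.0, 347.0]]
0.6 -0.007 [[391.0, 299.0], [388.0, 351.0]]
0.6 -0.01 [[392.0, 303.0], [389.0, 355.0]]
0.6 -0.013 [[393.0, 306.0], [390.0, 359.0]]
```

Run:
```python
from h import *
print(rel([0.4397,-0.193,0.12],1.556))
```

```text
(array([-0.0951,  0.2214,  0.1009]), array([-0.0006,  0.0006, -0.4778]))
```

apply_moves:
  plan:
    - [[-0.095,0.221,0.1,0,0,-0.478,-1],[-0.095,0.221,0.1,0,0,-0.478,-1],[-0.095,0.221,0.1,0,0,-0.478,-1],[-0.095,0.221,0.1,0,0,-0.478,-1],[-0.095,0.221,0.1,0,0,-0.478,-1],[-0.095,0.221,0.1,0,0,-0.478,-1],[-0.095,0.221,0.1,0,0,-0.478,-1],[-0.095,0.221,0.1,0,0,-0.478,-1]]

```text
time: 12.33
tool_pos: [0.4367, -0.1955, 0.1186]
tcp_rot: [-2.764, -1.486, 0.008]
wrist_force: [0.1, -0.2, 0.6]
width: 0.998
```

Run:
```python
from h import *
print(rel([0.4397,-0.193,0.12],1.556))
```

```text
(array([ 0.0037,  0.0011, -0.0014]), array([-0.002 ,  0.0003, -0.1812]))
```

apply_moves:
  plan:
    - [[0.0037,0.001,0,0,0,-0.181,-1],[0.0037,0.001,0,0,0,-0.181,-1],[0.0037,0.001,0,0,0,-0.181,-1],[0.0037,0.001,0,0,0,-0.181,-1],[0.0037,0.001,0,0,0,-0.181,-1],[0.0037,0.001,0,0,0,-0.181,-1],[0.0037,0.001,0,0,0,-0.181,-1],[0.0037,0.001,0,0,0,-0.181,-1]]

```text
time: 13.0
tool_pos: [0.443, -0.1902, 0.1217]
tcp_rot: [-2.243, -2.198, 0.0]
wrist_force: [0.3, 0.1, 0.6]
width: 1.0
```

Run:
```python
from fit import *
st,im=snap('wrist','w13')
print(fit('wrist',im,'blue',np.array([.4397,-.193,0]),st))
print(rel([0.4397,-0.193,0.01],1.556,st),st['tool_pos'])
```

```text
(array([ 0.4401, -0.1933,  0.0167]), np.float64(0.035))
(array([-0.0029, -0.0031,  0.1117]), array([-0.0003, -0.0001, -0.0017])) [ 0.44299496 -0.19023497  0.1216875 ]
```

View pics/w13.png

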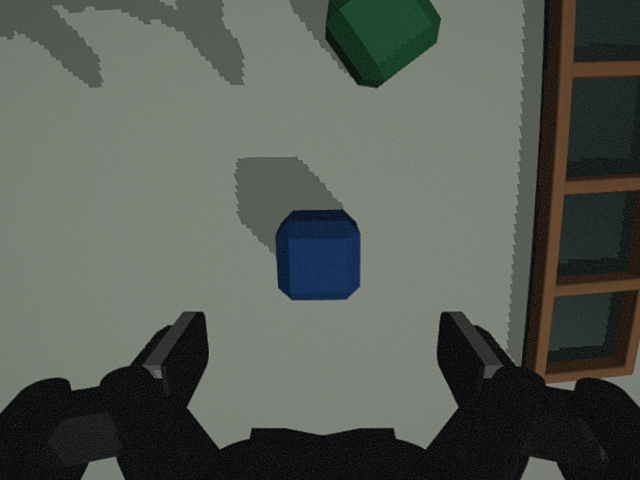

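apply_moves:
  plan:
    - [[-0.003,-0.003,0.03,0,0,0,-1],[-0.003,-0.003,0.06,0,0,0,-1],[-0.003,-0.003,0.09,0,0,0,-1],[-0.003,-0.003,0.111,0,0,0,-1],[-0.003,-0.003,0.111,0,0,0,-1],[-0.003,-0.003,0.111,0,0,0,-1],[-0.003,-0.003,0.111,0,0,0,-1],[-0.003,-0.003,0.111,0,0,0,-1]]

```text
time: 13.72
tool_pos: [0.4416, -0.1944, 0.0131]
tcp_rot: [2.24, 2.198, 0.002]
wrist_force: [-1.0, 0.7, -0.0]
width: 0.999
```

apply_moves:
  plan:
    - [[0,0,0,0,0,0,1],[0,0,0,0,0,0,1],[0,0,0,0,0,0,1],[0,0,0,0,0,0,1],[0,0,0,0,0,0,1],[0,0,0,0,0,0,1],[0,0,0,0,0,0,1],[0,0,0,0,0,0,1]]
  force: 50

```text
time: 14.38
tool_pos: [0.4407, -0.194, 0.0124]
tcp_rot: [2.241, 2.199, 0.001]
wrist_force: [-0.3, 0.7, 6.4]
width: 0.574
```

Run:
```python
from fit import *
st,im=snap('wrist','w14')
print(st['tool_pos'],st['wrist_force'],st['width'])
print(rel([0.6341,-0.2599,0.09],1.625,st))
```

```text
[ 0.44072775 -0.19402169  0.01236972] [-0.28376702  0.66159403  6.36439515] 0.5741548570441662
(array([-0.0623,  0.1947, -0.0773]), array([ 0.0005,  0.0003, -0.0233]))
```

View pics/w14.png

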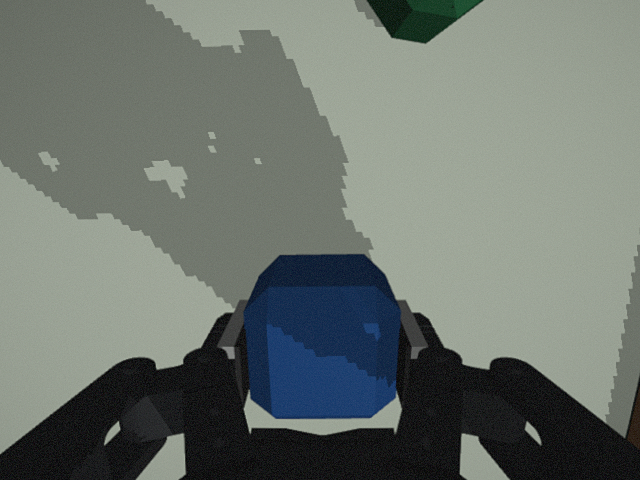

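apply_moves:
  plan:
    - [[0,0,-0.035,0,0,0,1],[0,0,-0.06,0,0,0,1],[-0.015,0.03,-0.06,0,0,-0.01,1],[-0.025,0.065,-0.06,0,0,-0.023,1],[-0.035,0.1,-0.06,0,0,-0.023,1],[-0.045,0.135,-0.06,0,0,-0.023,1],[-0.055,0.17,-0.06,0,0,-0.023,1],[-0.062,0.192,-0.06,0,0,-0.023,1]]
  force: 60

```text
time: 15.1
tool_pos: [0.6336, -0.2599, 0.0708]
tcp_rot: [2.16, 2.279, 0.001]
wrist_force: [0.7, -0.9, -1.8]
width: 0.574
```

apply_moves:
  plan:
    - [[0,0,0,0,0,0,1],[0,0,0,0,0,0,1],[0,0,0,0,0,0,1],[0,0,0,0,0,0,1],[0,0,0,0,0,0,1],[0,0,0,0,0,0,1],[0,0,0,0,0,0,1],[0,0,0,0,0,0,1]]

```text
time: 15.77
tool_pos: [0.6303, -0.2592, 0.0715]
tcp_rot: [2.161, 2.28, 0.0]
wrist_force: [-0.4, 0.8, -2.5]
width: 0.574
```

Run:
```python
from fit import *
st,im=snap('wrist','w15')
print(st['tool_pos'],st['wrist_force'],st['width'])
print(rel([0.6341,-0.2599,0.019],1.625,st))
```

```text
[ 0.63032531 -0.25916014  0.07148718] [-0.36046801  0.78748126 -2.50133118] 0.5743456348990154
(array([-0.0009,  0.0037,  0.0525]), array([ 0.0001,  0.    , -0.0003]))
```

View pics/w15.png

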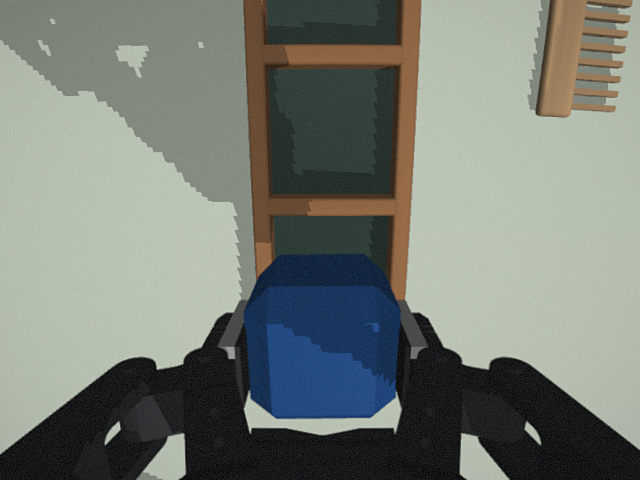

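Run:
```python
from fit import *
st=load('w15')
r=ray('wrist',[[272,206],[395,206],[267,56],[404,56],[258,290],[405,300],[416,50],[247,50]],.02,st);print(r)
x=np.array([np.cos(.054),np.sin(.054)]);u=np.array([-x[1],x[0]]);c=np.array([.6284,-.1536])
print((r[:,:2]-c)@x,(r[:,:2]-c)@u)
```

```text
[[ 0.60322981 -0.2248374   0.02      ]
 [ 0.66454053 -0.22156359  0.02      ]
 [ 0.59941652 -0.15537402  0.02      ]
 [ 0.66189173 -0.1519466   0.02      ]
 [ 0.59653179 -0.27043472  0.02      ]
 [ 0.67529331 -0.27207517  0.02      ]
 [ 0.66713575 -0.14900633  0.02      ]
 [ 0.59022433 -0.15317808  0.02      ]]
[-0.02897845  0.0324196  -0.02903699  0.03353215 -0.03812777  0.04043041
  0.03892723 -0.03809726] [-0.06977503 -0.06981517 -0.00020708 -0.00015669 -0.11494437 -0.12083348
  0.00249626  0.00248179]
```

apply_moves:
  plan:
    - [[-0.0005,0.0045,0,0,0,0,1],[-0.0005,0.0045,0.015,0,0,0,1],[-0.0005,0.0045,0.03,0,0,0,1],[-0.0005,0.0045,0.042,0,0,0,1],[-0.0005,0.0045,0.048,0,0,0,1],[-0.0005,0.0045,0.052,0,0,0,1],[-0.0005,0.0045,0.052,0,0,0,1],[-0.0005,0.0045,0.052,0,0,0,1]]

```text
time: 16.48
tool_pos: [0.6347, -0.2593, 0.0186]
tcp_rot: [-2.161, -2.279, 0.001]
wrist_force: [-0.6, -0.0, -1.0]
width: 0.574
```

Run:
```python
from fit import *
st,im=snap('wrist','w16')
print(st['tool_pos'],st['wrist_force'],st['width'])
```

```text
[ 0.63474042 -0.25926319  0.01855408] [-0.64746999 -0.04532342 -0.98915045] 0.5736416067803283
```

View pics/w16.png

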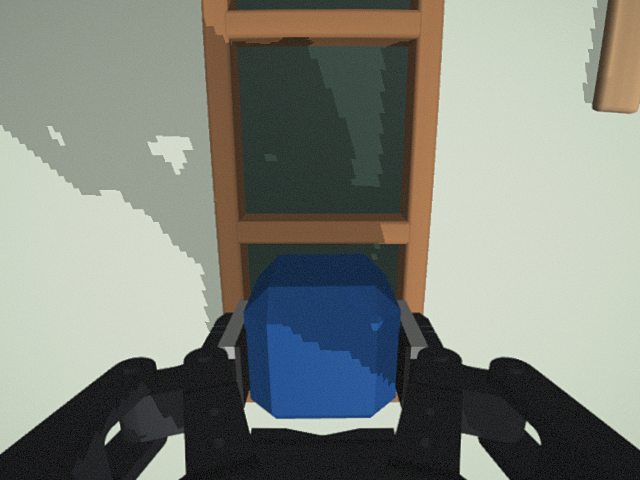

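apply_moves:
  plan:
    - [[0,0,0,0,0,0,0.05],[0,0,0,0,0,0,-0.3],[0,0,0,0,0,0,-0.6],[0,0,0,0,0,0,-0.8],[0,0,0,0,0,0,-0.8],[0,0,-0.03,0,0,0,-0.8],[0,0,-0.07,0,0,0,-0.8],[0,0,-0.11,0,0,0,-1]]

```text
time: 17.2
tool_pos: [0.6338, -0.2589, 0.1285]
tcp_rot: [-2.159, -2.277, 0.002]
wrist_force: [1.4, -0.9, 1.1]
width: 0.997
```

Run:
```python
from fit import *
st,im=snap('wrist','w17')
print(st['tool_pos'],st['wrist_force'],st['width'])
for yw in (2.17,): print(rel([0.4765,-0.0633,0.13],yw,st))
snap('top','t17',(140,170,460,350),2.5)
```

```text
[ 0.63378255 -0.25887259  0.12848154] [ 1.42543324 -0.86784531  1.12677492] 0.9967340957697086
(array([ 0.2037, -0.1467, -0.0006]), array([-0.0009, -0.0009, -0.1738]))
```

View pics/w17.png

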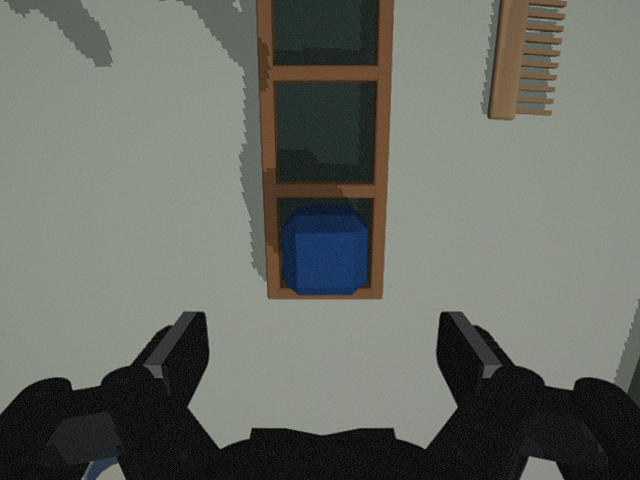

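View pics/t17.png

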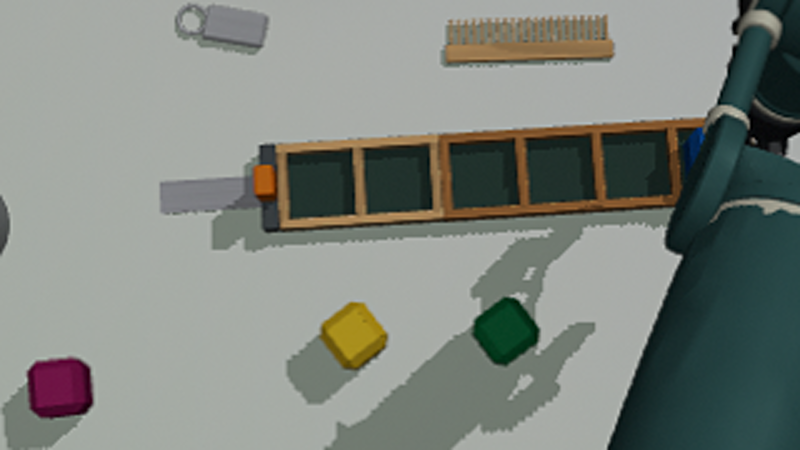

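apply_moves:
  plan:
    - [[0.204,-0.147,0,0,0,-0.174,-1],[0.204,-0.147,0,0,0,-0.174,-1],[0.204,-0.147,0,0,0,-0.174,-1],[0.204,-0.147,0,0,0,-0.174,-1],[0.204,-0.147,0,0,0,-0.174,-1],[0.204,-0.147,0,0,0,-0.174,-1],[0.204,-0.147,0,0,0,-0.174,-1],[0.204,-0.147,0,0,0,-0.174,-1]]

```text
time: 17.97
tool_pos: [0.476, -0.062, 0.1291]
tcp_rot: [1.462, 2.78, 0.0]
wrist_force: [1.0, -0.0, 0.3]
width: 1.0
```

Run:
```python
from fit import *
st,im=snap('wrist','w18')
p,e=fit('wrist',im,'green',np.array([.4765,-.0633,0]),st);print(p,e)
print(rel([p[0],p[1],0.011],p[2]+np.pi/2,st),st['tool_pos'])
```

```text
[ 0.4765 -0.0638  0.6034] 0.047
(array([-0.0017, -0.0006,  0.1181]), array([ 0.0001,  0.    , -0.0003])) [ 0.47601064 -0.06202576  0.12909796]
```

View pics/w18.png

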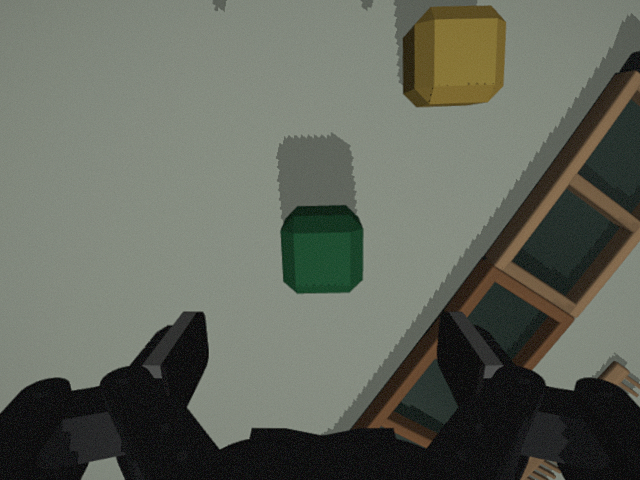

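apply_moves:
  plan:
    - [[-0.002,-0.001,0.035,0,0,0,-1],[-0.002,-0.001,0.07,0,0,0,-1],[-0.002,-0.001,0.1,0,0,0,-1],[-0.002,-0.001,0.117,0,0,0,-1],[-0.002,-0.001,0.117,0,0,0,-1],[-0.002,-0.001,0.117,0,0,0,-1],[-0.002,-0.001,0.117,0,0,0,-1],[-0.002,-0.001,0.117,0,0,0,-1]]

```text
time: 18.68
tool_pos: [0.4803, -0.0666, 0.0141]
tcp_rot: [1.465, 2.775, 0.002]
wrist_force: [0.0, -0.1, -0.0]
width: 0.998
```

apply_moves:
  plan:
    - [[0,0,0,0,0,0,1],[0,0,0,0,0,0,1],[0,0,0,0,0,0,1],[0,0,0,0,0,0,1],[0,0,0,0,0,0,1],[0,0,0,0,0,0,1],[0,0,0,0,0,0,1],[0,0,0,0,0,0,1]]
  force: 60

```text
time: 19.35
tool_pos: [0.479, -0.066, 0.0135]
tcp_rot: [1.464, 2.777, 0.001]
wrist_force: [-1.1, -0.2, 6.2]
width: 0.575
```

Run:
```python
from fit import *
st=readout.read_state()
print(st['tool_pos'],st['wrist_force'],st['width'])
print(rel([0.6303+.001,-0.1890+.0005,0.075],1.625,st))
```

```text
[ 0.47895582 -0.06604269  0.01349507] [-1.13674614 -0.19881388  6.16701018] 0.5754542487933322
(array([-0.1872,  0.0566, -0.0611]), array([0.0006, 0.0004, 0.1738]))
```

apply_moves:
  plan:
    - [[0,0,-0.035,0,0,0,1],[0,0,-0.06,0,0,0,1],[-0.035,0.012,-0.06,0,0,0.03,1],[-0.07,0.024,-0.06,0,0,0.065,1],[-0.105,0.035,-0.06,0,0,0.1,1],[-0.14,0.046,-0.06,0,0,0.135,1],[-0.17,0.053,-0.06,0,0,0.17,1],[-0.187,0.056,-0.06,0,0,0.174,1]]

```text
time: 20.02
tool_pos: [0.6322, -0.1908, 0.072]
tcp_rot: [2.166, 2.273, 0.001]
wrist_force: [0.7, 0.1, -1.3]
width: 0.573
```

apply_moves:
  plan:
    - [[0,0,0,0,0,0,1],[0,0,0,0,0,0,1],[0,0,0,0,0,0,1],[0,0,0,0,0,0,1],[0,0,0,0,0,0,1],[0,0,0,0,0,0,1],[0,0,0,0,0,0,1],[0,0,0,0,0,0,1]]

```text
time: 20.68
tool_pos: [0.6294, -0.1882, 0.0724]
tcp_rot: [2.161, 2.28, 0.0]
wrist_force: [0.2, 1.2, -2.2]
width: 0.579
```

Run:
```python
from fit import *
st,im=snap('wrist','w19')
print(st['tool_pos'],st['wrist_force'],st['width'])
print(rel([0.6313,-0.1895,0.0195],1.625,st))
```

```text
[ 0.62944967 -0.18818295  0.0724019 ] [ 0.17519848  1.23917158 -2.21606472] 0.5786419858720163
(array([-0.0014,  0.0018,  0.0529]), array([ 0.0001,  0.    , -0.0002]))
```

View pics/w19.png

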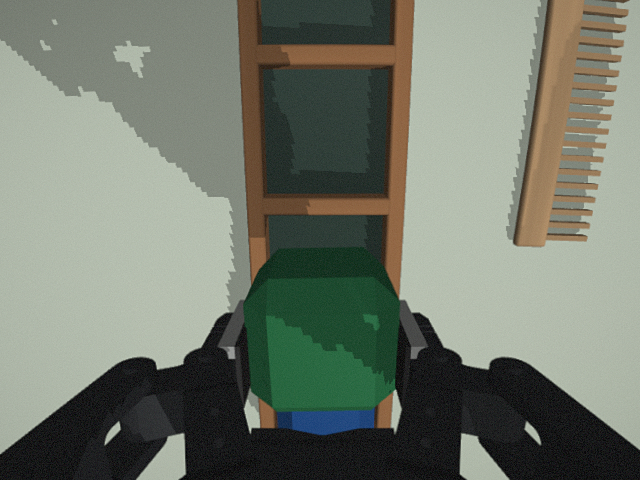

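apply_moves:
  plan:
    - [[-0.0025,0.0015,0,0,0,0,1],[-0.0025,0.0015,0.015,0,0,0,1],[-0.0025,0.0015,0.03,0,0,0,1],[-0.0025,0.0015,0.042,0,0,0,1],[-0.0025,0.0015,0.048,0,0,0,1],[-0.0025,0.0015,0.052,0,0,0,1],[-0.0025,0.0015,0.052,0,0,0,1],[-0.0025,0.0015,0.052,0,0,0,1]]

```text
time: 21.4
tool_pos: [0.6318, -0.1912, 0.0205]
tcp_rot: [2.161, 2.279, 0.001]
wrist_force: [0.3, -0.3, -3.1]
width: 0.573
```

Run:
```python
from fit import *
st,im=snap('wrist','w20')
print(st['tool_pos'],st['wrist_force'],st['width'])
```

```text
[ 0.63176283 -0.19116856  0.02054233] [ 0.32434606 -0.29503227 -3.12715788] 0.5725503631189465
```

View pics/w20.png

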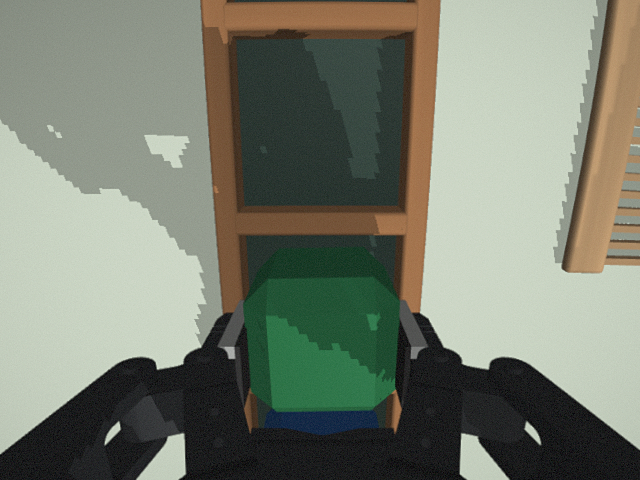

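Over the pocket, about 1 mm above the floor. Release.

apply_moves:
  plan:
    - [[0,0,0.001,0,0,0,1],[0,0,0.001,0,0,0,0.05],[0,0,0.001,0,0,0,-0.3],[0,0,0.001,0,0,0,-0.8],[0,0,0.001,0,0,0,-0.8],[0,0,-0.03,0,0,0,-0.8],[0,0,-0.07,0,0,0,-0.8],[0,0,-0.11,0,0,0,-1]]

```text
time: 22.12
tool_pos: [0.6299, -0.1905, 0.1299]
tcp_rot: [-2.159, -2.277, 0.002]
wrist_force: [0.5, -0.2, 0.1]
width: 0.996
```

Run:
```python
from fit import *
st,im=snap('wrist','w21')
print(st['tool_pos'],st['wrist_force'],st['width'])
_,t=snap('top','t21')
p,e=fit('top',t,'yellow',np.array([.4735,.0735,0]));print(p,e)
print(rel([p[0],p[1],0.13],p[2]+np.pi/2,st))
```

```text
[ 0.62987605 -0.19046776  0.12986163] [ 0.49276918 -0.2231614   0.10596879] 0.9959653972368494
[0.4742 0.0736 0.6357] 0.058
(array([ 0.272 , -0.1414,  0.0007]), array([-0.0009, -0.0007, -0.1854]))
```

View pics/w21.png

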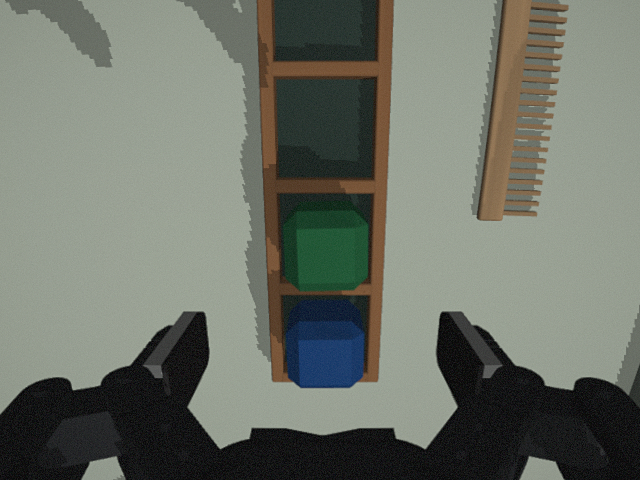

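apply_moves:
  plan:
    - [[0.272,-0.141,0,0,0,-0.192,-1],[0.272,-0.141,0,0,0,-0.192,-1],[0.272,-0.141,0,0,0,-0.192,-1],[0.272,-0.141,0,0,0,-0.192,-1],[0.272,-0.141,0,0,0,-0.192,-1],[0.272,-0.141,0,0,0,-0.192,-1],[0.272,-0.141,0,0,0,-0.192,-1],[0.272,-0.141,0,0,0,-0.192,-1]]

```text
time: 22.88
tool_pos: [0.4727, 0.0765, 0.1298]
tcp_rot: [-1.383, -2.818, -0.001]
wrist_force: [0.3, 0.3, -0.8]
width: 1.002
```

apply_moves:
  plan:
    - [[0,0,0,0,0,0,-1],[0,0,0,0,0,0,-1],[0,0,0,0,0,0,-1],[0,0,0,0,0,0,-1],[0,0,0,0,0,0,-1],[0,0,0,0,0,0,-1],[0,0,0,0,0,0,-1],[0,0,0,0,0,0,-1]]

```text
time: 23.55
tool_pos: [0.4762, 0.0727, 0.1301]
tcp_rot: [-1.388, -2.818, 0.0]
wrist_force: [-0.9, -0.7, 0.7]
width: 1.0
```

Run:
```python
from fit import *
st,im=snap('wrist','w22')
p,e=fit('wrist',im,'yellow',np.array([.474,.0736,0]),st);print(p,e)
print(rel([p[0],p[1],0.011],p[2]+np.pi/2,st),st['tool_pos'])
```

```text
[0.4736 0.0733 0.6487] 0.031
(array([ 0.0021, -0.0016,  0.1191]), array([-0.0001, -0.    ,  0.0022])) [0.47619801 0.07265228 0.13008111]
```

View pics/w22.png

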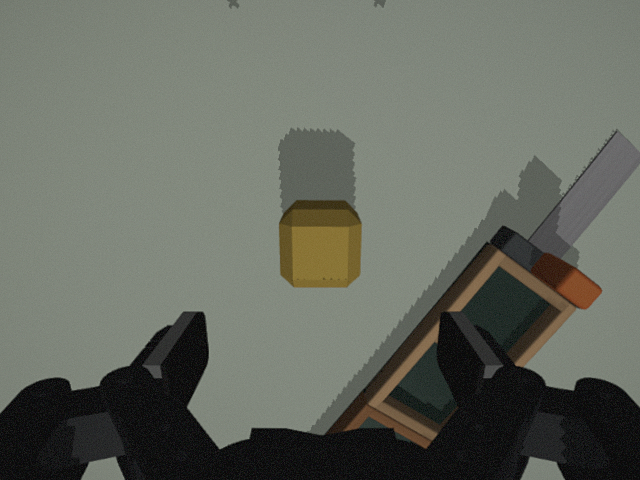

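apply_moves:
  plan:
    - [[0.002,-0.0015,0.035,0,0,0.002,-1],[0.002,-0.0015,0.07,0,0,0.002,-1],[0.002,-0.0015,0.1,0,0,0.002,-1],[0.002,-0.0015,0.119,0,0,0.002,-1],[0.002,-0.0015,0.119,0,0,0.002,-1],[0.002,-0.0015,0.119,0,0,0.002,-1],[0.002,-0.0015,0.119,0,0,0.002,-1],[0.002,-0.0015,0.119,0,0,0.002,-1]]

```text
time: 24.27
tool_pos: [0.4756, 0.074, 0.0131]
tcp_rot: [1.394, 2.812, 0.003]
wrist_force: [0.8, -1.0, -0.4]
width: 0.994
```

apply_moves:
  plan:
    - [[0,0,0,0,0,0,1],[0,0,0,0,0,0,1],[0,0,0,0,0,0,1],[0,0,0,0,0,0,1],[0,0,0,0,0,0,1],[0,0,0,0,0,0,1],[0,0,0,0,0,0,1],[0,0,0,0,0,0,1]]

```text
time: 24.93
tool_pos: [0.4746, 0.0739, 0.0124]
tcp_rot: [1.395, 2.813, 0.002]
wrist_force: [-2.0, -0.1, 6.6]
width: 0.571
```

Run:
```python
from fit import *
st=readout.read_state()
print(st['tool_pos'],st['wrist_force'],st['width'])
print(rel([0.6275,-0.1182,0.075],1.625,st))
```

```text
[0.47462887 0.07392025 0.01241283] [-1.97268383 -0.14834403  6.62776488] 0.5713392843657482
(array([-0.2455,  0.0055, -0.0623]), array([0.0006, 0.0002, 0.1897]))
```

apply_moves:
  plan:
    - [[0,0,-0.035,0,0,0,1],[0,0,-0.062,0,0,0,1],[-0.04,0,-0.062,0,0,0.03,1],[-0.08,0.001,-0.062,0,0,0.065,1],[-0.12,0.002,-0.062,0,0,0.1,1],[-0.16,0.003,-0.062,0,0,0.135,1],[-0.2,0.004,-0.062,0,0,0.17,1],[-0.235,0.005,-0.062,0,0,0.19,1]]

```text
time: 25.6
tool_pos: [0.6204, -0.1123, 0.0726]
tcp_rot: [-2.168, -2.274, 0.001]
wrist_force: [0.1, 0.3, -3.3]
width: 0.576
```

apply_moves:
  plan:
    - [[0,0,0,0,0,0,1],[0,0,0,0,0,0,1],[0,0,0,0,0,0,1],[0,0,0,0,0,0,1],[0,0,0,0,0,0,1],[0,0,0,0,0,0,1],[0,0,0,0,0,0,1],[0,0,0,0,0,0,1]]

```text
time: 26.27
tool_pos: [0.6196, -0.1096, 0.0734]
tcp_rot: [2.16, 2.281, 0.0]
wrist_force: [-0.2, -0.9, -3.1]
width: 0.577
```

Run:
```python
from fit import *
st,im=snap('wrist','w23')
print(st['tool_pos'],st['wrist_force'],st['width'])
print(rel([0.6275,-0.1182,0.0192],1.625,st))
```

```text
[ 0.61961037 -0.10956446  0.07342881] [-0.15097805 -0.89731069 -3.10098735] 0.5771818853939004
(array([-0.009 ,  0.0074,  0.0542]), array([0.0001, 0.    , 0.    ]))
```

View pics/w23.png

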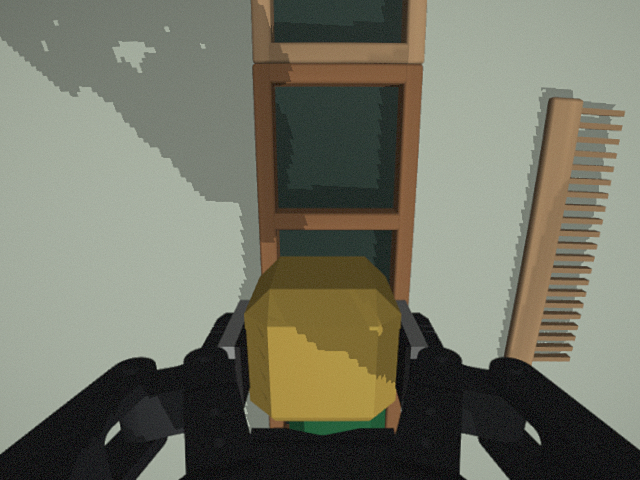

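apply_moves:
  plan:
    - [[-0.008,0.0072,0,0,0,0,1],[-0.008,0.0072,0,0,0,0,1],[-0.008,0.0072,0.015,0,0,0,1],[-0.008,0.0072,0.03,0,0,0,1],[-0.008,0.0072,0.042,0,0,0,1],[-0.008,0.0072,0.05,0,0,0,1],[-0.008,0.0072,0.054,0,0,0,1],[-0.008,0.0072,0.054,0,0,0,1]]

```text
time: 26.98
tool_pos: [0.6272, -0.1179, 0.019]
tcp_rot: [-2.161, -2.279, 0.001]
wrist_force: [0.1, -0.3, -2.9]
width: 0.571
```

Run:
```python
from fit import *
st,im=snap('wrist','w24')
print(st['tool_pos'],st['wrist_force'],st['width'])
```

```text
[ 0.62724439 -0.11791425  0.0190075 ] [ 0.07618034 -0.28395746 -2.88092182] 0.5712350053766314
```

View pics/w24.png

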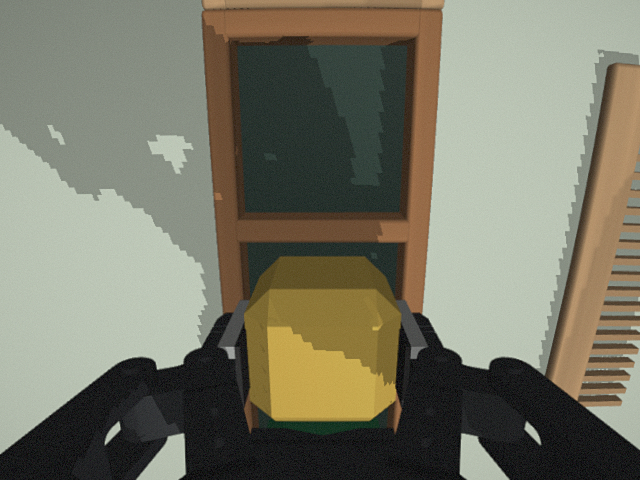

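apply_moves:
  plan:
    - [[0,0,0.0005,0,0,0,0.05],[0,0,0.0005,0,0,0,-0.3],[0,0,0.0005,0,0,0,-0.8],[0,0,0.0005,0,0,0,-0.8],[0,0,0.0005,0,0,0,-0.8],[0,0,-0.03,0,0,0,-0.8],[0,0,-0.07,0,0,0,-0.8],[0,0,-0.11,0,0,0,-1]]

```text
time: 27.7
tool_pos: [0.626, -0.1174, 0.1289]
tcp_rot: [-2.159, -2.278, 0.003]
wrist_force: [0.6, 0.0, -0.6]
width: 0.993
```

Run:
```python
from fit import *
st,im=snap('wrist','w25')
_,t=snap('top','t25')
p,e=fit('top',t,'plum',np.array([.428,.3395,0]));print(p,e)
print(rel([p[0],p[1],0.13],p[2]+np.pi/2,st))
cv2.imwrite('pics/c25.png',np.hstack([im,t])[:, ::1][::1]); 
cv2.imwrite('pics/c25.png',cv2.resize(np.hstack([im,t]),(800,300),interpolation=cv2.INTER_AREA))
```

```text
[0.4282 0.3396 0.0638] 0.082
(array([ 4.669e-01, -1.731e-01, -1.000e-04]), array([-0.0011, -0.0003, -0.0033]))
```

View pics/c25.png

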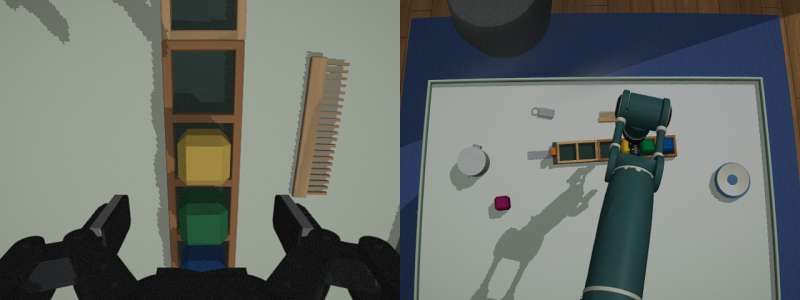

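apply_moves:
  plan:
    - [[0.467,-0.173,0,0,0,-0.01,-1],[0.467,-0.173,0,0,0,-0.01,-1],[0.467,-0.173,0,0,0,-0.01,-1],[0.467,-0.173,0,0,0,-0.01,-1],[0.467,-0.173,0,0,0,-0.01,-1],[0.467,-0.173,0,0,0,-0.01,-1],[0.467,-0.173,0,0,0,-0.01,-1],[0.467,-0.173,0,0,0,-0.01,-1]]

```text
time: 28.47
tool_pos: [0.4942, 0.1898, 0.1294]
tcp_rot: [2.125, 2.313, 0.001]
wrist_force: [1.3, 0.6, -0.3]
width: 1.001
```

Run:
```python
from fit import *
print(rel([.4282,.3396,0.13],.1+np.pi/2))
```

```text
(array([ 0.1548, -0.0531, -0.0006]), array([ 0.0003, -0.0001, -0.005 ]))
```

apply_moves:
  plan:
    - [[0.155,-0.053,0,0,0,-0.005,-1],[0.155,-0.053,0,0,0,-0.005,-1],[0.155,-0.053,0,0,0,-0.005,-1],[0.155,-0.053,0,0,0,-0.005,-1],[0.155,-0.053,0,0,0,-0.005,-1],[0.155,-0.053,0,0,0,-0.005,-1],[0.155,-0.053,0,0,0,-0.005,-1],[0.155,-0.053,0,0,0,-0.005,-1]]

```text
time: 29.13
tool_pos: [0.4296, 0.3371, 0.129]
tcp_rot: [2.108, 2.329, -0.001]
wrist_force: [-0.2, 0.9, -0.3]
width: 1.001
```

Run:
```python
from fit import *
st,im=snap('wrist','w26')
p,e=fit('wrist',im,'plum',np.array([.428,.3395,0]),st);print(p,e)
print(rel([p[0],p[1],0.011],p[2]+np.pi/2,st),st['tool_pos'])
```

```text
[0.4286 0.3389 0.1262] 0.04
(array([ 0.002 , -0.0008,  0.118 ]), array([-0.    ,  0.0002, -0.0085])) [0.42959895 0.33709336 0.12901407]
```

View pics/w26.png

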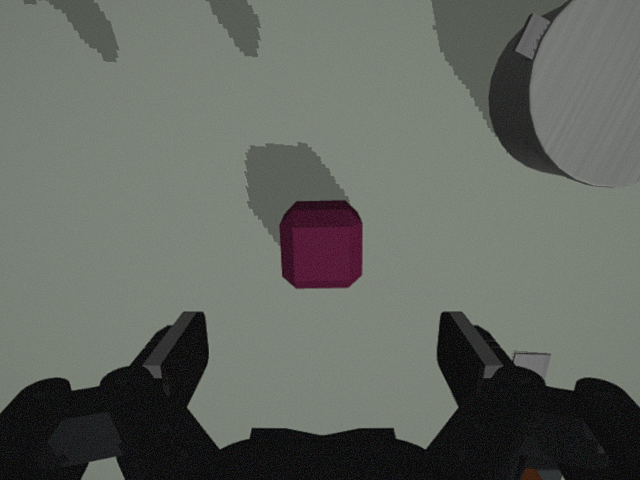

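apply_moves:
  plan:
    - [[0.002,-0.001,0.035,0,0,-0.005,-1],[0.002,-0.001,0.07,0,0,-0.005,-1],[0.002,-0.001,0.1,0,0,-0.005,-1],[0.002,-0.001,0.118,0,0,-0.005,-1],[0.002,-0.001,0.118,0,0,-0.005,-1],[0.002,-0.001,0.118,0,0,-0.005,-1],[0.002,-0.001,0.118,0,0,-0.005,-1],[0.002,-0.001,0.118,0,0,-0.005,-1]]

```text
time: 29.85
tool_pos: [0.43, 0.3407, 0.0133]
tcp_rot: [2.089, 2.345, 0.006]
wrist_force: [-0.9, -0.0, 0.1]
width: 0.999
```

apply_moves:
  plan:
    - [[0,0,0,0,0,0,1],[0,0,0,0,0,0,1],[0,0,0,0,0,0,1],[0,0,0,0,0,0,1],[0,0,0,0,0,0,1],[0,0,0,0,0,0,1],[0,0,0,0,0,0,1],[0,0,0,0,0,0,1]]

```text
time: 30.52
tool_pos: [0.4288, 0.3408, 0.0125]
tcp_rot: [2.088, 2.346, 0.003]
wrist_force: [-1.4, 0.1, 5.6]
width: 0.571
```

Run:
```python
from fit import *
st=readout.read_state()
print(st['tool_pos'],st['wrist_force'],st['width'])
print(rel([0.6236,-0.0473,0.076],1.625,st))
```

```text
[0.42884287 0.34075017 0.01251019] [-1.44849707  0.10962745  5.59533003] 0.5714885055109161
(array([-0.408 ,  0.1485, -0.0636]), array([ 0.0006, -0.0003,  0.0198]))
```

apply_moves:
  plan:
    - [[0,0,-0.04,0,0,0,1],[0,0,-0.075,0,0,0,1],[-0.035,0.012,-0.075,0,0,0,1],[-0.07,0.025,-0.075,0,0,0,1],[-0.105,0.038,-0.075,0,0,0.01,1],[-0.14,0.05,-0.075,0,0,0.01,1],[-0.175,0.063,-0.075,0,0,0.02,1],[-0.205,0.075,-0.075,0,0,0.02,1]]

```text
time: 31.18
tool_pos: [0.5261, 0.1429, 0.0858]
tcp_rot: [-2.163, -2.278, 0.001]
wrist_force: [0.4, 0.5, -1.4]
width: 0.572
```

Run:
```python
from fit import *
st=readout.read_state()
print(st['tool_pos'],st['wrist_force'],st['width'])
print(rel([0.6236,-0.0473,0.085],1.625,st))
```

```text
[0.52614677 0.14293985 0.08576209] [ 0.42812495  0.53013022 -1.43018697] 0.5717725372687917
(array([-0.1951,  0.0874,  0.0008]), array([-0.0003,  0.0002, -0.0007]))
```

apply_moves:
  plan:
    - [[-0.035,0.016,0,0,0,0,1],[-0.07,0.031,0,0,0,0,1],[-0.105,0.047,0,0,0,0,1],[-0.14,0.063,0,0,0,0,1],[-0.175,0.078,0,0,0,0,1],[-0.195,0.087,0,0,0,0,1],[-0.195,0.087,0,0,0,0,1],[-0.195,0.087,0,0,0,0,1]]

```text
time: 31.85
tool_pos: [0.6233, -0.0462, 0.0854]
tcp_rot: [-2.164, -2.276, 0.001]
wrist_force: [-0.9, 0.1, -2.3]
width: 0.58
```

apply_moves:
  plan:
    - [[0,0,0,0,0,0,1],[0,0,0,0,0,0,1],[0,0,0,0,0,0,1],[0,0,0,0,0,0,1],[0,0,0,0,0,0,1],[0,0,0,0,0,0,1],[0,0,0,0,0,0,1],[0,0,0,0,0,0,1]]

```text
time: 32.52
tool_pos: [0.6236, -0.0448, 0.0863]
tcp_rot: [2.161, 2.28, 0.0]
wrist_force: [-0.4, -0.0, -2.4]
width: 0.572
```

Run:
```python
from fit import *
st,im=snap('wrist','w27')
print(st['tool_pos'],st['wrist_force'],st['width'])
print(rel([0.6236,-0.0473,0.0192],1.625,st))
```

```text
[ 0.62355152 -0.04481994  0.08633322] [-0.36999883 -0.01247171 -2.42433484] 0.5721987785883377
(array([-0.0025, -0.0001,  0.0671]), array([ 0.0001,  0.    , -0.0002]))
```

View pics/w27.png

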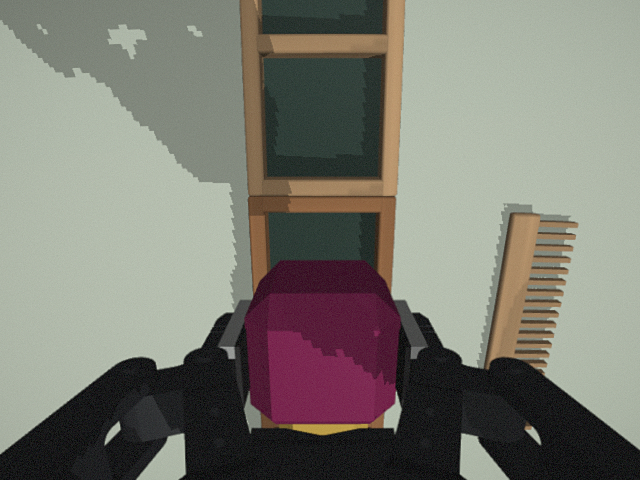

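apply_moves:
  plan:
    - [[-0.0005,0,0.01,0,0,0,1],[-0.0005,0,0.025,0,0,0,1],[-0.0005,0,0.04,0,0,0,1],[-0.0005,0,0.052,0,0,0,1],[-0.0005,0,0.06,0,0,0,1],[-0.0005,0,0.065,0,0,0,1],[-0.0005,0,0.067,0,0,0,1],[-0.0005,0,0.067,0,0,0,1]]

```text
time: 33.23
tool_pos: [0.6236, -0.0455, 0.0192]
tcp_rot: [-2.161, -2.28, 0.0]
wrist_force: [0.3, -0.0, -1.7]
width: 0.571
```

Run:
```python
from fit import *
st,im=snap('wrist','w28')
print(st['tool_pos'],st['wrist_force'],st['width'])
```

```text
[ 0.62362857 -0.04553102  0.01916616] [ 0.3499223  -0.02237824 -1.65030407] 0.5712158963694638
```

View pics/w28.png

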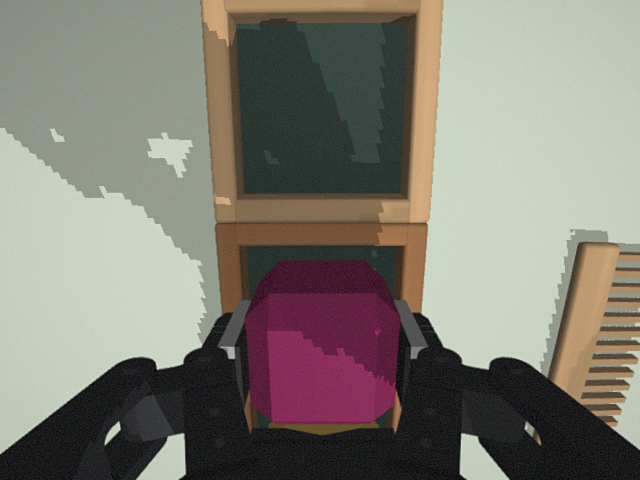

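Plum sits in its pocket; release and back away toward the robot for a final look.

apply_moves:
  plan:
    - [[0,0,0.0005,0,0,0,0.05],[0,0,0.0005,0,0,0,-0.3],[0,0,0.0005,0,0,0,-0.8],[0,0,0.0005,0,0,0,-0.8],[0,0,0.0005,0,0,0,-0.8],[0,0,-0.03,0,0,0,-0.8],[0,0,-0.07,0,0,0,-0.8],[0,0,-0.11,0,0,0,-1]]

```text
time: 33.95
tool_pos: [0.622, -0.0453, 0.1288]
tcp_rot: [-2.159, -2.278, 0.004]
wrist_force: [0.5, 0.2, 0.3]
width: 0.994
```

apply_moves:
  plan:
    - [[0,-0.02,-0.03,0,0,0,-1],[0,-0.05,-0.06,0,0,0,-1],[0,-0.09,-0.09,0,0,0,-1],[0,-0.13,-0.1,0,0,0,-1],[0,-0.17,-0.1,0,0,0,-1],[0,-0.2,-0.1,0,0,0,-1],[0,-0.2,-0.1,0,0,0,-1],[0,-0.2,-0.1,0,0,0,-1]]

```text
time: 34.62
tool_pos: [0.4225, -0.0562, 0.2296]
tcp_rot: [2.161, 2.278, 0.002]
wrist_force: [0.8, 0.4, 0.8]
width: 0.997
```

Run:
```python
from fit import *
st,im=snap('wrist','w29')
print(st['tool_pos'],st['wrist_force'])
snap('top','t29');snap('side','s29',(200,120,520,420),1.9)
```

```text
[ 0.42246888 -0.05615089  0.22959873] [0.82030211 0.35251965 0.83969549]
```

View pics/t29.png

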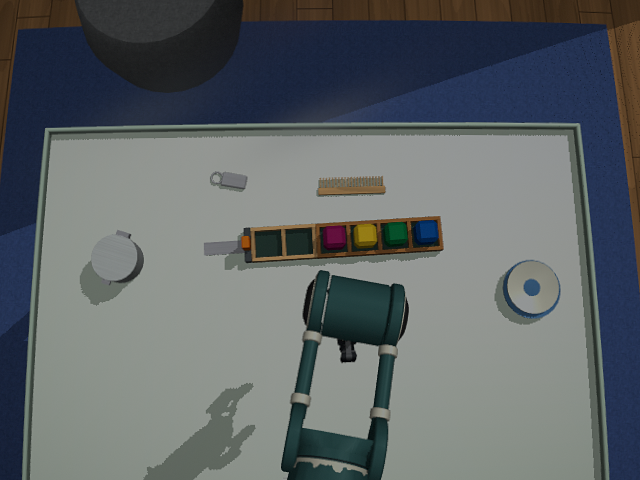

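View pics/w29.png

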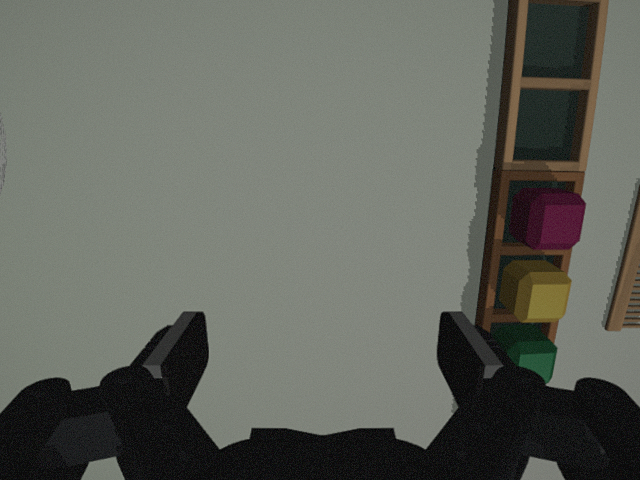

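View pics/s29.png

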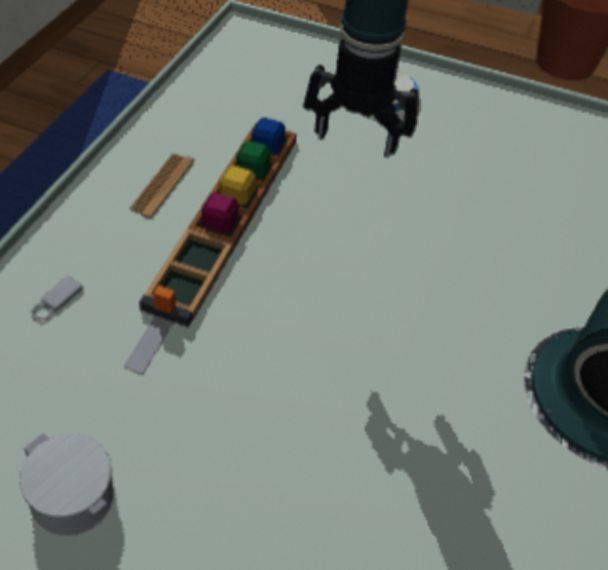

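Run:
```python
from fit import *
print(rel([0.55,0.10,0.2],0.054))
a=cv2.imread('pics/t29_raw.png')
b=cv2.createCLAHE(4,(8,8)).apply(cv2.cvtColor(a,cv2.COLOR_BGR2GRAY)); cv2.imwrite('pics/t29c.png',b)
```

```text
(array([0.1494, 0.133 , 0.0299]), array([ 5.000e-04, -3.000e-04,  4.998e-01]))
```

View pics/t29c.png

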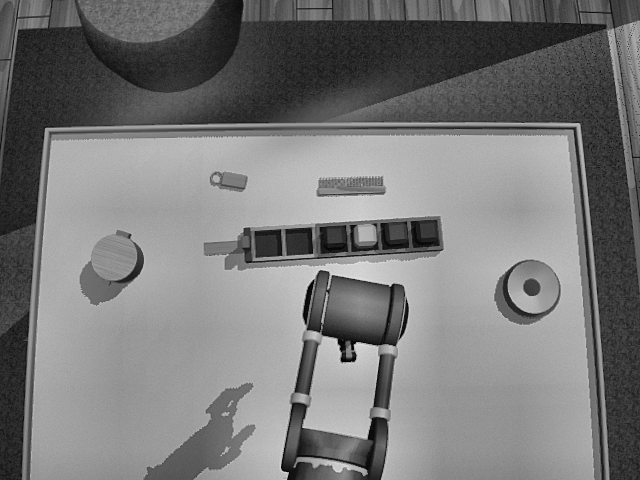

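No further paperweight shows up. One closer look at the joint and the stop.

apply_moves:
  plan:
    - [[0.149,0.08,0.01,0,0,0.31,-1],[0.149,0.08,0.01,0,0,0.31,-1],[0.149,0.08,0.01,0,0,0.31,-1],[0.149,0.08,0.01,0,0,0.31,-1],[0.149,0.08,0.01,0,0,0.31,-1],[0.149,0.08,0.01,0,0,0.31,-1],[0.149,0.08,0.01,0,0,0.31,-1],[0.149,0.08,0.01,0,0,0.31,-1]]

```text
time: 35.43
tool_pos: [0.4973, 0.0983, 0.2184]
tcp_rot: [-2.961, -1.049, 0.002]
wrist_force: [0.4, -0.1, -0.9]
width: 0.998
```

Run:
```python
from fit import *
st,im=snap('wrist','w30')
print(st['tool_pos'],st['wrist_force'])
```

```text
[0.49729428 0.09825887 0.21839894] [ 0.43897566 -0.06280463 -0.90414626]
```

View pics/w30.png

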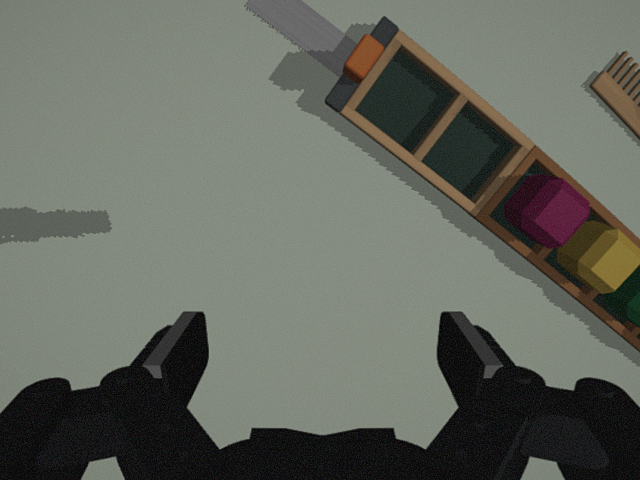

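Run:
```python
from h import *
print(bot.finish_job())
```

```text
the job is handed in; nothing more can be done
None
```

The tray is one row, all four paperweights on the table are in it, and the job is handed in at about 35 s of the allowed 210 s.

- **Tray and stop:** With the stop open, I pinched the loose half by its centre wall, turned it straight and pushed it flush with about 13 N. I then slid the end stop up until it pressed with about 17 N.
- **Paperweights:** Blue, green, yellow and plum each went into their own pocket of the fixed half. A contrast-enhanced overhead picture showed no others, so I take the red-amber and grey ones to be absent.
- **Last checks:** The final overhead, side and wrist pictures showed all four paperweights seated, no visible gap at the joint or at the stop, and the tin, saucers, comb and key fob in place. Nothing failed. The arm often settled 2–4 mm off its target, which I corrected before each descent. I saw no knocked paperweight or slipped grip.

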